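# Fetch the jar lid from behind the cast pots

### The job

The jar on the banding wheel is missing its lid, which lies on the ware board behind three pots (mug, beaker, vase). First stand all three pots upright on the empty side board, then bring the lid to the jar, let one edge of it down into the recess of the jar's mouth with the lid clearly tilted, and level it flat into its seat; only after that put each pot back upright on the very spot of the ware board where it stood. Set things down rather than dropping them, and leave the plaster mould, the kiln post and the trimming tool alone.

Things in the scene. Friction and masses are not known exactly. Their poses are not given: they have to be found in the camera images.
- mug: Cream clay mug, loose, 0.25 kg: straight cylinder 60 mm in diameter, 95 mm high, open top, 5 mm wall, with a loop handle along its own -x reaching 58 mm from the axis (10 mm thick, 19 to 79 mm above the underside). Origin: centre of the underside; z up. Starts on the ware board; must return to its own start position (heading is free). The pots' places are shuffled.
- beaker: Cream clay beaker, loose, 0.22 kg: the tallest and slimmest pot, straight cylinder 52 mm in diameter, 115 mm high, open top, 5 mm wall, no handle. Origin: centre of the underside; z up. Starts on the ware board; must return to its own start position.
- vase: Cream clay bottle vase, loose, 0.3 kg: round belly 66 mm in diameter up to 50 mm, shoulder tapering to a straight neck 28 mm in diameter from 70 mm up to the top at 112 mm. Origin: centre of the underside; z up. Starts on the ware board; must return to its own start position.
- lid: Clay jar lid, loose, 0.12 kg: disc 74 mm in diameter, 10 mm thick, with a cylindrical knob 20 mm in diameter in its middle, top 39 mm above the underside. Origin: centre of the underside; z up, along the knob. Lies on the ware board beyond (+x of) the pots, hemmed in: one pot about 80 mm in front of it and one about 80 mm to either side (centre to centre).
- jar: Clay jar on a metal banding wheel (disc 150 mm wide, top 38 mm high), fixed, left or right of the ware board. Origin: centre of the wheel's foot on the table; z up. Jar 100 mm in diameter, rim 118 mm above the origin. Recess in the mouth 84 mm in diameter, 8 mm deep; its ledge, 110 mm above the origin, is the lid's seat round a 56 mm hole. Seated, the lid's origin is at this ledge on the axis.
- ware_board: Plywood ware board, fixed: 260 mm along its x, 280 mm along its y, 20 mm thick, lying on the table. Origin: centre of the underside. The pots and the lid start on it.
- side_board: Empty plywood board, fixed: 340 mm along its x, 150 mm along its y, 20 mm thick, lying on the table on the other side of the ware board from the jar. Origin: centre of the underside. The pots are set aside here, anywhere with their centres over it.
- mould: Bystander, loose: white two-part plaster mould block, 90 x 106 x 110 mm high, 1.8 kg, beyond the ware board. Origin: centre of the underside.
- kiln_post: Bystander, loose: square kiln post, 34 x 34 x 60 mm high. Stands beyond the far end of the board or jar at the robot's left. Origin: centre of the underside.
- trim_tool: Bystander, loose: trimming tool with a wooden handle and wire loop, 155 mm long along its x, 12 mm high, lying on the table beyond the board or jar at the right of the robot. Origin: near its middle, on the table.
There are look-alikes about, which are no part of the job. What is shaped like the beaker but pink is not meant.

How it is judged:
On the way, in this order (a step that is already met when the one before it is completed fails the run):
1. all three pots stand upright and released on the side board while the lid is still at its place (moved under 20 mm) (x of mug in the frame of side_board between -0.165 and 0.165 m and y of mug in the frame of side_board between -0.072 and 0.072 m and z of mug in the frame of side_board between 0.016 and 0.026 m and angle between each of mug, beaker, vase's own z axis and vertical below 0.1 rad and x of beaker in the frame of side_board between -0.165 and 0.165 m and y of beaker in the frame of side_board between -0.072 and 0.072 m and z of beaker in the frame of side_board between 0.016 and 0.026 m and x of vase in the frame of side_board between -0.165 and 0.165 m and y of vase in the frame of side_board between -0.072 and 0.072 m and z of vase in the frame of side_board between 0.016 and 0.026 m and linear speed of each of mug, beaker, vase below 0.02 m/s and contact force between each of mug, beaker, vase and the fingers below 0.05 N and distance of lid from where it was at the start of the episode below 0.02 m), for 0.2 s.
2. the lid, tilted between 6 and 34 degrees, touches the jar with its low edge inside the recess of the mouth, centre within 15 mm of the jar's axis (((angle between lid's own z axis and vertical between 0.1 and 0.25 rad and z of lid in the frame of jar below 0.121 m) or (angle between lid's own z axis and vertical between 0.25 and 0.4 rad and z of lid in the frame of jar below 0.126 m) or (angle between lid's own z axis and vertical between 0.4 and 0.6 rad and z of lid in the frame of jar below 0.1315 m)) and horizontal distance between lid and jar below 0.015 m and z of lid in the frame of jar above 0.106 m and contact force between lid and jar above 0.1 N), for 0.1 s.
3. the lid lies level in its seat, released, while the three pots still stand on the side board (horizontal distance between lid and jar below 0.007 m and z of lid in the frame of jar between 0.106 and 0.114 m and angle between lid's own z axis and vertical below 0.06 rad and linear speed of lid below 0.02 m/s and contact force between lid and the fingers below 0.05 N and x of mug in the frame of side_board between -0.165 and 0.165 m and y of mug in the frame of side_board between -0.072 and 0.072 m and z of mug in the frame of side_board between 0.016 and 0.026 m and angle between each of mug, beaker, vase's own z axis and vertical below 0.1 rad and x of beaker in the frame of side_board between -0.165 and 0.165 m and y of beaker in the frame of side_board between -0.072 and 0.072 m and z of beaker in the frame of side_board between 0.016 and 0.026 m and x of vase in the frame of side_board between -0.165 and 0.165 m and y of vase in the frame of side_board between -0.072 and 0.072 m and z of vase in the frame of side_board between 0.016 and 0.026 m), for 0.2 s.
At the end, for the whole second after the job is handed in: The lid lies level (within 3.4 degrees) in the jar's seat, within 7 mm of the axis and 4 mm of the seat height; mug, beaker and vase each stand upright (within 6 degrees) within 15 mm of where they started; everything is released and at rest (horizontal distance between lid and jar below 0.007 m and z of lid in the frame of jar between 0.106 and 0.114 m and angle between lid's own z axis and vertical below 0.06 rad and linear speed of each of lid, mug, beaker, vase below 0.02 m/s and contact force between each of lid, mug, beaker, vase and the fingers below 0.05 N and distance of each of mug, beaker, vase from where it was at the start of the episode below 0.015 m and angle between each of mug, beaker, vase's own z axis and vertical below 0.1 rad); the robot touches nothing.
It fails at once if a pot or the lid falls freely (dropped more than about 25 mm) ((linear speed of mug above 0.7 m/s and contact force between mug and the fingers below 0.05 N) or (linear speed of beaker above 0.7 m/s and contact force between beaker and the fingers below 0.05 N) or (linear speed of vase above 0.7 m/s and contact force between vase and the fingers below 0.05 N) or (linear speed of lid above 0.7 m/s and contact force between lid and the fingers below 0.05 N)).
It fails at once if a pot is tipped by more than 45 degrees (angle between any of mug, beaker, vase's own z axis and vertical above 0.785 rad).
It fails at once if a bystander (mould, kiln post, trimming tool) is moved by more than 20 mm (distance of any of mould, kiln_post, trim_tool from where it was at the start of the episode above 0.02 m).
It also fails if it takes over 144 s, if anything falls off the work surface, if the arm or the gripper's body presses on something with over 40 N, if the wrist force passes 120 N, or if a joint passes its speed limit or range.

### The arm

A 7-joint arm with a two-finger parallel gripper is mounted at the origin on the work surface. World frame = base frame: x ahead of the robot, y to its left, z up, the work surface at z = 0. Lengths are in m, angles in rad, forces in N, time in s.
With the tool pointing down it reaches from about 0.4 to 0.85 m from the base axis. Payload 10.4 kg.
Tool frame: the origin (TCP) lies between the finger pads; the fingertips stand 17 mm ahead of it and the grasp point (between the pads) lies 2 mm behind it; x points along the fingers, y is the direction in which the jaws open and shut, and the axes are right-handed (so a half turn about x gives the same grasp; the last joint's range is limited). The gripper opens to 87 mm and grips with 3 to 60 N. Pads are 19 mm wide; open, the fingers measure 117 mm over their backs; the gripper's body (75 mm by 190 mm) begins 51 mm behind the grasp point.
Start: joints at [-1.205, 0.332, -0.065, 1.46, 0.022, 1.35, -0.088], TCP at [0.237, 0.578, 0.24] pointing down, gripper open.
Joint ranges: [-2.6, 2.6], [-0.5, 2.12], [-1.47, 1.34], [0.16, 2.42], [-1.27, 4.41], [0.06, 2.06], [-2.6, 2.6]. Speed limits (rad/s): [2.22, 2.22, 2.79, 2.79, 3.14, 3.14, 3.14].

### API

Orientations are given as a unit quaternion [x, y, z, w].
In Python, from bench import r, optics, close_job gives the robot as it stands.
- The arm moves only by the shell command python3 -m inch 'ROWS' [OPENING] [FORCE]. ROWS is JSON, a list of rows, each an object with "translation": the shift along the tool's x, y, z in cm, a list of three; "spin": the turn about the tool's x in degrees. In form: [{"translation": [tx, ty, tz], "spin": spin}, ...]. A call has 1 to 20 rows; each row shifts and turns the pose as measured when the row begins, along the tool's axes as they then stand; what a row does not reach is not made up. A row lasts 1/8 s, in which the tool goes at most 62.5 mm and 10.7 degrees, less where a joint would pass 70% of its speed; a pose out of reach is approached as far as the arm can. A call is refused whole if a number of a shift passes 6.25 or a number of a turn 10.7, either way. A call with a gripper value outside its range is refused whole. OPENING is the closure, from 0 (fully open) to 1 (shut), set as the call begins (- or left out, the last holds). The fingers move at their own pace and stop on an object; FORCE is the grip in N (left out, the last holds). Time passes only in rows, so rows that do not move let the fingers close. It gives the time, the measured TCP pose, the force and the opening at its end, in the units of the state.
- r.read_state(): the state, without advancing time (a new reading comes with each control period).
- optics.camera(name): name is "scene" or "side" or "wrist"; returns the picture (400x640x3 uint8, red, green, blue); there is no depth.
- optics.camera_model(name): a dict with "camera_matrix" (3x3 intrinsics, pixels), "dist" ([k1, k2, p1, p2, k3] as OpenCV has them; the pictures are not rectified), "world_from_camera" (4x4, takes a point from camera to world coordinates); the wrist camera has in their place "tool_from_camera" (4x4, takes a point from camera to tool coordinates, whose origin is the TCP and whose axes are the tool frame's). Camera axes: x right, y down, z forward; pixel columns grow to the right and rows downward; lengths in m; the calibration is good to about 2 mm. A picture is of the moment at which its call begins: read the wrist's pose just before it. camera_model takes no time and is no camera call.
- close_job(): hands the job in, once; it reports no verdict.
The state is a dict: "time": time; "joint_positions": joint angles; "joint_vel": joint speeds; "joint_torque": joint torques, N m; "ee_pos": TCP position; "eef_rot": TCP orientation; "ft_force": force on the tool from outside, world axes, zero at the start; "torque": the same for the moment, N m; "width": finger opening in m.
Only numpy, scipy, OpenCV 4.12 (cv2) and the standard library are available. Lean on these libraries where they do the work, as an engineer would, in place of code of your own. Each camera call takes 0.05 s, during which the arm holds its last target.

## Working session

There is one attempt and no reset: what is moved stays moved. The work goes in short steps, Python scripts to look and compute and a shell command to move; the robot and the scene stay as the last step left them, time stands still between calls to the robot, and variables do not carry over. Pictures are saved under pics/ and viewed, and the job is handed in when it is done.

```bash
ls; mkdir -p pics; python3 - <<'E'
from bench import r, optics
import cv2, numpy as np
print(r.read_state())
for n in ["scene","side","wrist"]:
    im=optics.camera(n); cv2.imwrite(f"pics/{n}0.png",im[:,:,::-1])
    m=optics.camera_model(n); print(n,{k:np.round(np.array(v),4).tolist() for k,v in m.items()})
E
```

```text
pics
{'time': 0.0, 'joint_positions': array([-1.20459365,  0.3328538 , -0.06470965,  1.46095562,  0.02163033,
        1.34988755, -0.08853261]), 'joint_vel': array([ 0.00012728, -0.00055785,  0.00131575, -0.00129874,  0.00098992,
       -0.00064972, -0.00063672]), 'joint_torque': array([-1.95089800e-03, -6.23261976e+01,  2.32082012e-02, -3.89903641e+01,
       -6.15664618e-02,  3.97323340e-02,  1.65340803e-04]), 'ee_pos': array([0.23679533, 0.57801069, 0.23875841]), 'eef_rot': array([ 0.13610313,  0.69385141, -0.13709032,  0.69372358]), 'ft_force': array([-0.17570871,  0.61555426,  0.42784111]), 'torque': array([ 0.04701902, -0.03079342,  0.01187852]), 'width': 0.0872201462443228}
scene {'camera_matrix': [[383.9841, 0.0, 318.0841], [0.0, 383.9841, 196.5388], [0.0, 0.0, 1.0]], 'dist': [-0.0293, 0.0, 0.0, 0.0, 0.0], 'world_from_camera': [[-0.5202, 0.5914, -0.6162, 1.2177], [0.854, 0.3545, -0.3807, 0.3905], [-0.0067, -0.7242, -0.6895, 0.7346], [0.0, 0.0, 0.0, 1.0]]}
side {'camera_matrix': [[506.2767, 0.0, 321.6829], [0.0, 506.2767, 196.0228], [0.0, 0.0, 1.0]], 'dist': [-0.0436, 0.0, 0.0, 0.0, 0.0], 'world_from_camera': [[0.9701, -0.1641, 0.1786, 0.3968], [-0.2425, -0.6541, 0.7165, -0.8116], [-0.0007, -0.7384, -0.6744, 0.8167], [0.0, 0.0, 0.0, 1.0]]}
wrist {'camera_matrix': [[294.8547, 0.0, 323.5333], [0.0, 294.8547, 200.919], [0.0, 0.0, 1.0]], 'dist': [-0.033, 0.0, 0.0, 0.0, 0.0], 'tool_from_camera': [[-0.0006, -0.3048, 0.9524, -0.1467], [1.0, -0.0009, 0.0004, 0.0006], [0.0007, 0.9524, 0.3048, -0.0845], [0.0, 0.0, 0.0, 1.0]]}
```

View pics/scene0.png

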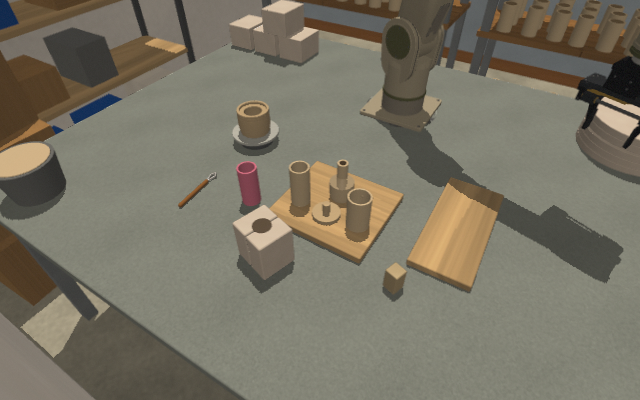

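View pics/side0.png

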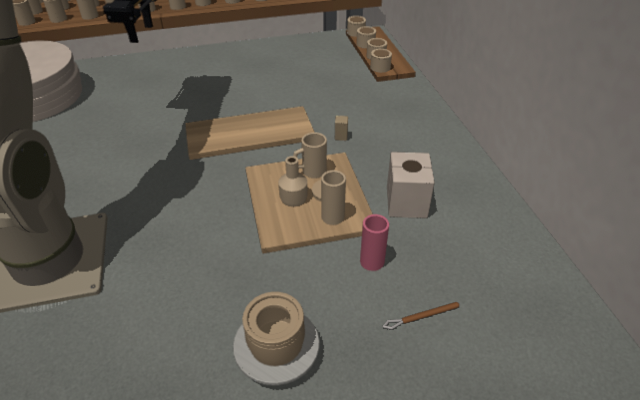

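View pics/wrist0.png

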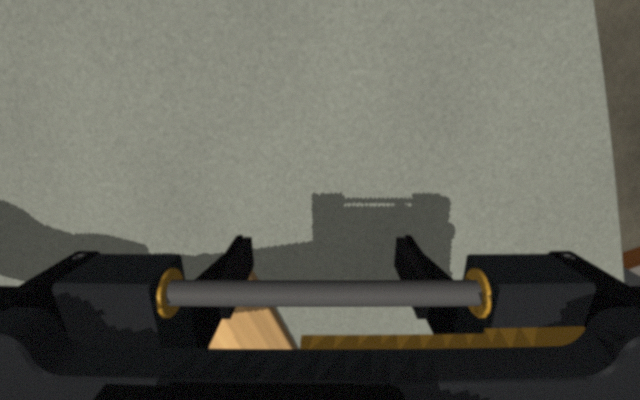

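Scene picture: cream beaker (300,185), mug (359,212), vase (342,180), lid (326,212), jar on wheel (254,120), side board (458,232), mould (264,240), post (395,278), tool (198,190). 
What could be confused: the beaker (300,185) versus the pink look-alike (249,184). Cream pots on the shelves at (520,15) and (375,45 side view) are background. I choose the cream one on the ware board and check it in a crop.

```bash
cat > h.py <<'E'
import cv2, numpy as np
from bench import r, optics
from scipy.spatial.transform import Rotation as R
def rays(n,px,st=None):
    m=optics.camera_model(n); K=np.array(m['camera_matrix']); d=np.array(m['dist'])
    u=cv2.undistortPoints(np.array(px,float).reshape(-1,1,2),K,d).reshape(-1,2)
    if n=='wrist':
        st=st or r.read_state(); T=np.eye(4);T[:3,:3]=R.from_quat(st['eef_rot']).as_matrix();T[:3,3]=st['ee_pos'];T=T@np.array(m['tool_from_camera'])
    else: T=np.array(m['world_from_camera'])
    D=np.c_[u,np.ones(len(u))]@T[:3,:3].T
    return T[:3,3],D
def onz(n,px,z,st=None):
    o,D=rays(n,px,st); return o+D*((z-o[2])/D[:,2])[:,None]
def proj(n,P,st=None):
    m=optics.camera_model(n); K=np.array(m['camera_matrix']); d=np.array(m['dist'])
    if n=='wrist':
        st=st or r.read_state(); T=np.eye(4);T[:3,:3]=R.from_quat(st['eef_rot']).as_matrix();T[:3,3]=st['ee_pos'];T=T@np.array(m['tool_from_camera'])
    else: T=np.array(m['world_from_camera'])
    W=np.linalg.inv(T)
    return cv2.projectPoints(np.array(P,float).reshape(-1,1,3),cv2.Rodrigues(W[:3,:3])[0],W[:3,3],K,d)[0].reshape(-1,2)
def snap(n,f,crop=None,s=1):
    st=r.read_state(); im=optics.camera(n)[:,:,::-1].copy()
    cv2.imwrite('pics/raw_'+f,im)
    if crop: x0,y0,x1,y1=crop; im=im[y0:y1,x0:x1]
    if s!=1: im=cv2.resize(im,None,fx=s,fy=s,interpolation=cv2.INTER_CUBIC)
    cv2.imwrite('pics/'+f,im); return st
E
python3 - <<'E'
import cv2
a=cv2.imread('pics/scene0.png')[150:270,230:410]; cv2.imwrite('pics/s_c.png',cv2.resize(a,None,fx=4.4,fy=4.4,interpolation=cv2.INTER_CUBIC))
a=cv2.imread('pics/side0.png')[100:280,180:380]; cv2.imwrite('pics/d_c.png',cv2.resize(a,None,fx=3.3,fy=3.3,interpolation=cv2.INTER_CUBIC))
E
```

```text
(no output)
```

View pics/s_c.png

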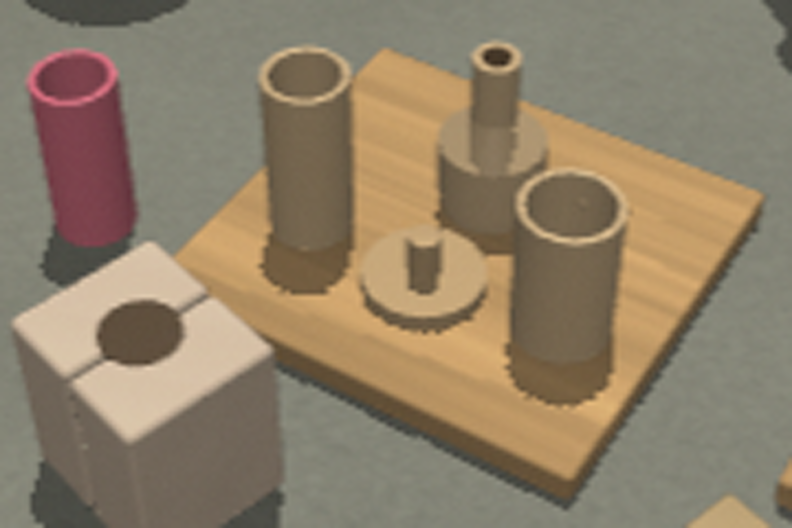

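View pics/d_c.png

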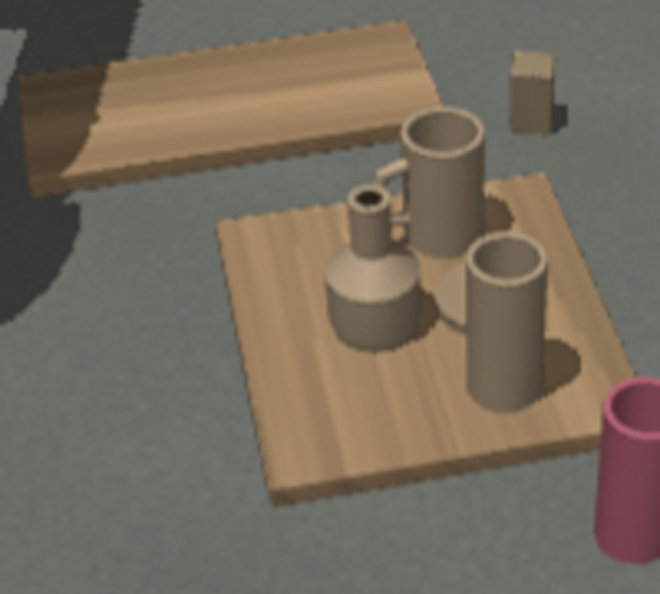

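The crop confirms it: the chosen pots are cream. The beaker is the slim one without a handle, the mug has its handle toward the robot, the vase has a neck, and the lid with its knob sits among them. The pink one stands off the board. Next I measure positions.

```bash
python3 - <<'E'
from h import *
S=lambda p:[(p[0]+.5)/4.4-.5+230,(p[1]+.5)/4.4-.5+150]
D=lambda p:[(p[0]+.5)/3.3-.5+180,(p[1]+.5)/3.3-.5+100]
for n,s,d,z in [('beaker',(305.5,75.5),(506.5,259),.135),('mug',(570.5,206.5),(443,132),.115),('vase',(496,58),(369,199),.132)]:
    print(n,onz('scene',[S(s)],z).round(4),onz('side',[D(d)],z).round(4))
print('knob',onz('scene',[S((424,240))],.059).round(4),'disc',onz('scene',[S((424,272))],.03).round(4))
print('ware scene',onz('scene',[S(p) for p in [(387,48),(763,196),(573,481)]],.02).round(4).tolist())
print('ware side',onz('side',[D(p) for p in [(217,222),(545,173),(272,488)]],.02).round(4).tolist())
print('side side',onz('side',[D(p) for p in [(20,76),(404,22),(441,120),(30,185)]],.02).round(4).tolist())
print('side scene',onz('scene',[(452,179),(504,191),(468,287),(408,263)],.02).round(4).tolist())
E
python3 - <<'E'
import cv2
a=cv2.imread('pics/scene0.png')[85:165,220:290]; cv2.imwrite('pics/s_j.png',cv2.resize(a,None,fx=7,fy=7,interpolation=cv2.INTER_CUBIC))
a=cv2.imread('pics/side0.png')[280:390,220:330]; cv2.imwrite('pics/d_j.png',cv2.resize(a,None,fx=5,fy=5,interpolation=cv2.INTER_CUBIC))
E
```

```text
beaker [[ 0.615  -0.0363  0.135 ]] [[ 0.6138 -0.0397  0.135 ]]
mug [[0.6145 0.131  0.115 ]] [[0.6124 0.1283 0.115 ]]
vase [[0.5431 0.0461 0.132 ]] [[0.5426 0.0448 0.132 ]]
knob [[0.6274 0.0488 0.059 ]] disc [[0.6248 0.0475 0.03  ]]
ware scene [[0.4463, -0.0868, 0.02], [0.4525, 0.1889, 0.02], [0.7078, 0.1871, 0.02]]
ware side [[0.4494, 0.1855, 0.02], [0.7064, 0.1834, 0.02], [0.4474, -0.0904, 0.02]]
side side [[0.3136, 0.4212, 0.02], [0.6462, 0.423, 0.02], [0.6439, 0.272, 0.02], [0.3141, 0.2667, 0.02]]
side scene [[0.3222, 0.2842, 0.02], [0.2976, 0.4225, 0.02], [0.6549, 0.4226, 0.02], [0.6615, 0.2867, 0.02]]
```

View pics/s_j.png

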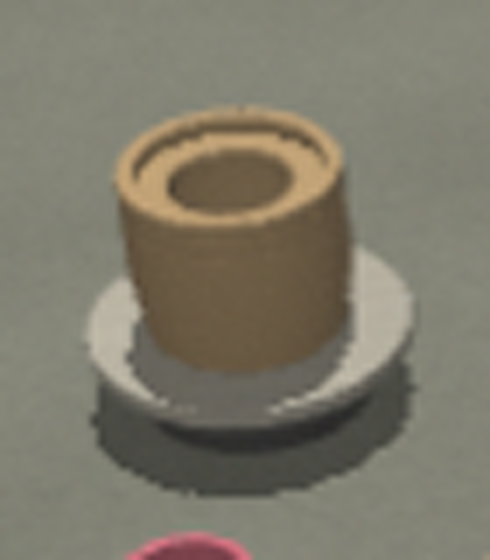

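View pics/d_j.png

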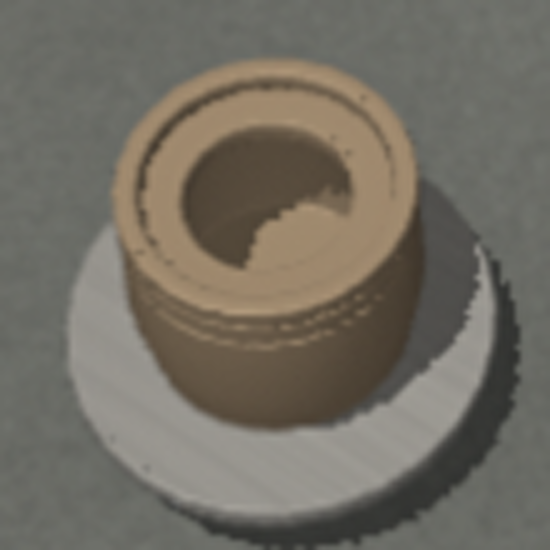

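```bash
python3 - <<'E'
from h import *
from scipy.optimize import least_squares
def circ(P,rad): return least_squares(lambda c:np.hypot(*(P[:,:2]-c).T)-rad,P[:,:2].mean(0)).x
S=lambda p:[(p[0]+.5)/7-.5+220,(p[1]+.5)/7-.5+85]
D=lambda p:[(p[0]+.5)/5-.5+220,(p[1]+.5)/5-.5+280]
for n,f,pts in [('scene',S,[(116,183),(238,107),(344,165),(222,226),(155,130),(310,120)]),('side',D,[(114,205),(255,60),(419,185),(270,316),(170,97),(370,87),(170,277),(370,278)])]:
    P=onz(n,[f(p) for p in pts],.118); c=circ(P,.05); print('jar',n,c.round(4),(np.hypot(*(P[:,:2]-c).T)-.05).round(4))
print('post', onz('scene',[(397,269)],.06).round(3), onz('side',[(341.5,119)],.06).round(3))
print('pink',onz('scene',[(247,168)],.115).round(3),'mould',onz('scene',[(262,226)],.11).round(3))
s=r.read_state(); print(R.from_quat(s['eef_rot']).as_matrix().round(3),s['ee_pos'])
E
```

```text
jar scene [ 0.4328 -0.3294] [ 0.0006  0.001   0.0001 -0.     -0.0009 -0.0004]
jar side [ 0.4358 -0.3308] [ 0.0008 -0.0008 -0.0014  0.0001 -0.0012 -0.0015 -0.0036 -0.0002]
post [[0.719 0.278 0.06 ]] [[0.722 0.275 0.06 ]]
pink [[ 0.667 -0.162  0.115]] mould [[ 0.802 -0.011  0.11 ]]
[[-0.     0.379  0.925]
 [-0.001  0.925 -0.379]
 [-1.    -0.001  0.   ]] [0.23682683 0.57809005 0.23893022]
```

```bash
python3 -m inch '[{"translation":[0,0,0],"spin":-7.5},{"translation":[0,0,0],"spin":-7.5},{"translation":[0,0,0],"spin":-7.5},{"translation":[0,0,0],"spin":0},{"translation":[0,-3.6,3.0],"spin":0},{"translation":[0,-3.6,3.0],"spin":0},{"translation":[0,-3.6,3.0],"spin":0},{"translation":[0,-3.6,3.0],"spin":0},{"translation":[0,-3.6,3.0],"spin":0},{"translation":[0,-3.6,3.0],"spin":0},{"translation":[0,-3.6,3.0],"spin":0},{"translation":[0,-3.6,3.0],"spin":0},{"translation":[0,-3.6,3.0],"spin":0},{"translation":[0,-3.6,3.0],"spin":0},{"translation":[0,-3.6,3.0],"spin":0},{"translation":[0,-3.6,3.0],"spin":0},{"translation":[0,0,0],"spin":0}]' 0 20
cat > st.py <<'E'
from h import *
import sys
s=r.read_state(); M=R.from_quat(s['eef_rot']).as_matrix()
print('t',round(s['time'],2),'pos',s['ee_pos'].round(4),'F',s['ft_force'].round(1),'w',round(s['width'],4)); print('tilt deg',np.degrees(np.arccos(-M[2,0])).round(2),'yaw err',np.degrees(np.arctan2(-M[0,1],M[1,1])).round(2))
if len(sys.argv)>1:
    t=np.array([float(a) for a in sys.argv[1:4]]); print('to go tool cm',(M.T@(t-s['ee_pos'])*100).round(2))
E
python3 st.py .6135 .1295 .24; python3 -c "
from h import *
snap('wrist','w1.png')"
```

```text
time: 2.28
ee_pos: [0.6042, 0.1294, 0.2364]
eef_rot: [0.009, 0.708, -0.012, 0.706]
ft_force: [-0.6, 0.1, -0.8]
width: 0.0869
t 2.27 pos [0.6042 0.1294 0.2364] F [-0.6  0.1 -0.8] w 0.0869
tilt deg 0.28 yaw err -1.77
to go tool cm [-0.36  0.04  0.93]
```

View pics/w1.png

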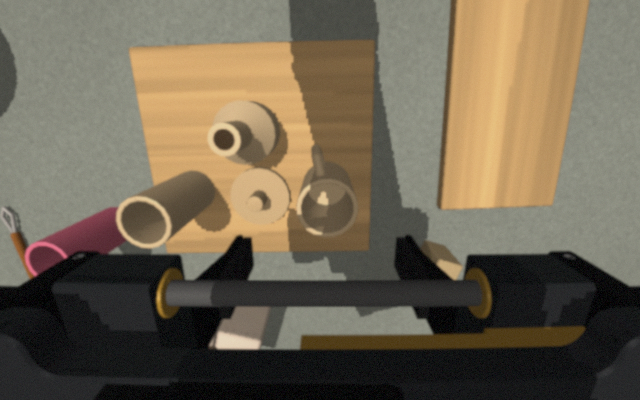

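Wrist picture: mug rim centre (326,207) with its handle pointing up in the image (−x), lid disc (260,195), vase mouth (225,139), beaker rim (145,221).

```bash
python3 - <<'E'
from h import *
for n,p,z in [('mug',(326.5,207),.115),('lid disc',(260,195),.03),('vase',(225,139),.132),('beaker',(145,221),.135)]: print(n,onz('wrist',[p],z).round(4))
E
```

```text
mug [[0.6105 0.1349 0.115 ]]
lid disc [[0.6213 0.052  0.03  ]]
vase [[0.5419 0.051  0.132 ]]
beaker [[ 0.6128 -0.0315  0.135 ]]
```

```bash
python3 -m inch '[{"translation":[0,0.2,0.8],"spin":-1.8},{"translation":[4,0,0],"spin":0},{"translation":[4,0,0],"spin":0},{"translation":[0,0,0],"spin":0}]'
python3 st.py .612 .133 .09; python3 -c "
from h import *
snap('wrist','w2.png')
snap('side','d2.png',(250,60,450,240),4)"
```

```text
time: 2.82
ee_pos: [0.6105, 0.1404, 0.1553]
eef_rot: [-0.004, 0.708, 0.005, 0.706]
ft_force: [-0.3, 0.4, 0.7]
width: 0.0871
t 2.83 pos [0.6105 0.1404 0.1553] F [-0.3  0.4  0.7] w 0.0871
tilt deg 0.15 yaw err 0.72
to go tool cm [ 6.53 -0.74  0.16]
```

View pics/w2.png

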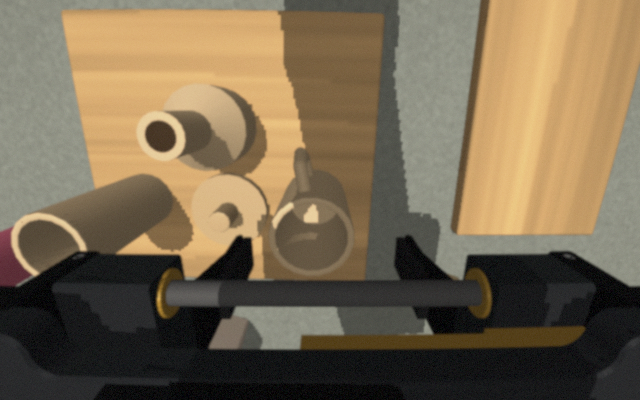

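View pics/d2.png

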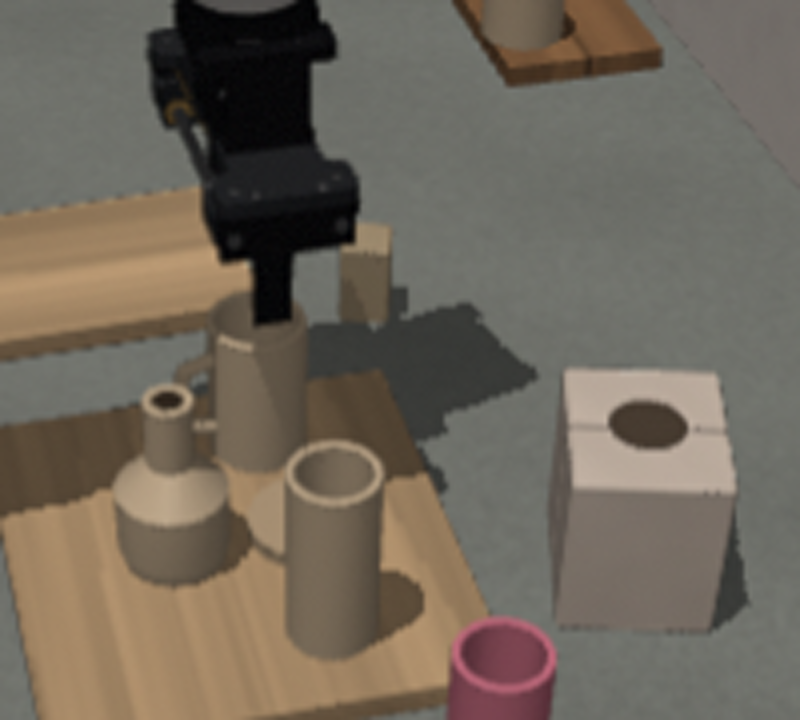

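Wrist: mug rim centre (313,237), rim spanning columns 272–354. The mug is left of the finger middle (324).

```bash
python3 - <<'E'
from h import *
for n,p,z in [('mug',(313,237),.115),('lid disc',(229,208),.03),('vase',(161,135.5),.132),('beaker',(50,249),.135)]: print(n,onz('wrist',[p],z).round(4))
E
```

```text
mug [[0.6165 0.1338 0.115 ]]
lid disc [[0.6255 0.0478 0.03  ]]
vase [[0.545  0.0457 0.132 ]]
beaker [[ 0.6184 -0.0397  0.135 ]]
```

```bash
python3 -m inch '[{"translation":[0,-0.4,0.2],"spin":-0.7},{"translation":[0,-0.4,0.2],"spin":0},{"translation":[0,0,0],"spin":0},{"translation":[0,0,0],"spin":0}]'
python3 st.py .615 .132 .09
```

```text
time: 3.42
ee_pos: [0.6192, 0.1326, 0.164]
eef_rot: [-0.007, 0.704, 0.01, 0.71]
ft_force: [-0.6, -0.3, -0.6]
width: 0.0871
t 3.42 pos [0.6192 0.1326 0.164 ] F [-0.6 -0.3 -0.6] w 0.0871
tilt deg 0.61 yaw err 1.45
to go tool cm [ 7.4  -0.08 -0.5 ]
```

```bash
python3 -m inch '[{"translation":[1.5,0,-0.4],"spin":1.4},{"translation":[1.5,0,0],"spin":0},{"translation":[1.5,0,0],"spin":0},{"translation":[1.5,0,0],"spin":0},{"translation":[0,0,0],"spin":0},{"translation":[0,0,0],"spin":0}]'
python3 st.py .615 .132 .09
```

```text
time: 4.18
ee_pos: [0.6144, 0.1328, 0.098]
eef_rot: [0.001, 0.705, 0.001, 0.71]
ft_force: [0.2, -0.2, -0.4]
width: 0.0868
t 4.17 pos [0.6144 0.1328 0.098 ] F [ 0.2 -0.2 -0.4] w 0.0868
tilt deg 0.44 yaw err -0.04
to go tool cm [ 0.8  -0.08  0.06]
```

```bash
python3 -m inch '[{"translation":[0.7,0,0],"spin":0},{"translation":[0,0,0],"spin":0},{"translation":[0,0,0],"spin":0}]'; python3 -m inch '[{"translation":[0,0,0],"spin":0},{"translation":[0,0,0],"spin":0},{"translation":[0,0,0],"spin":0},{"translation":[0,0,0],"spin":0},{"translation":[0,0,0],"spin":0},{"translation":[0,0,0],"spin":0}]' 1 20
python3 st.py
```

```text
time: 4.55
ee_pos: [0.6151, 0.1329, 0.0916]
eef_rot: [0.002, 0.704, 0.001, 0.71]
ft_force: [0.1, -1.0, 0.7]
width: 0.087
time: 5.3
ee_pos: [0.6155, 0.1328, 0.0921]
eef_rot: [0.002, 0.704, 0.001, 0.71]
ft_force: [-0.3, 0.2, -0.0]
width: 0.0595
t 5.3 pos [0.6155 0.1328 0.0921] F [-0.3  0.2 -0. ] w 0.0595
tilt deg 0.59 yaw err -0.05
```

```bash
python3 -m inch '[{"translation":[-1,0,0],"spin":0},{"translation":[-2,0,0],"spin":0},{"translation":[-2,0,0],"spin":0},{"translation":[-2,0,0],"spin":0},{"translation":[0,1.5,-0.3],"spin":0},{"translation":[0,3,-0.5],"spin":0},{"translation":[0,3,-0.5],"spin":0},{"translation":[0,3,-0.5],"spin":0},{"translation":[0,3,-0.5],"spin":0},{"translation":[0,3,-0.5],"spin":0},{"translation":[0,2,-0.5],"spin":0},{"translation":[0,1,-0.2],"spin":0},{"translation":[0,0,0],"spin":0},{"translation":[0,0,0],"spin":0}]'
python3 st.py .58 .345 .0921
```

```text
time: 7.05
ee_pos: [0.5721, 0.3389, 0.159]
eef_rot: [-0.0, 0.707, 0.001, 0.707]
ft_force: [-0.0, 0.1, -1.8]
width: 0.0596
t 7.05 pos [0.5721 0.3389 0.159 ] F [-0.   0.1 -1.8] w 0.0596
tilt deg 0.1 yaw err 0.1
to go tool cm [6.69 0.6  0.8 ]
```

```bash
python3 -m inch '[{"translation":[1.5,0.3,0.4],"spin":0},{"translation":[1.5,0.3,0.4],"spin":0},{"translation":[1.5,0,0],"spin":0},{"translation":[1,0,0],"spin":0},{"translation":[0,0,0],"spin":0},{"translation":[0,0,0],"spin":0}]'
python3 st.py .58 .345 .0921
```

```text
time: 7.8
ee_pos: [0.5813, 0.3422, 0.0988]
eef_rot: [0.0, 0.708, -0.001, 0.706]
ft_force: [0.2, -0.0, -2.2]
width: 0.0593
t 7.8 pos [0.5813 0.3422 0.0988] F [ 0.2 -0.  -2.2] w 0.0593
tilt deg 0.12 yaw err -0.11
to go tool cm [ 0.67  0.28 -0.13]
```

```bash
python3 -m inch '[{"translation":[0.3,0.1,0],"spin":0},{"translation":[0.2,0,0],"spin":0},{"translation":[0.2,0,0],"spin":0},{"translation":[0,0,0],"spin":0},{"translation":[0,0,0],"spin":0}]'
python3 st.py .58 .345 .0921
```

```text
time: 8.43
ee_pos: [0.5818, 0.3439, 0.0928]
eef_rot: [0.001, 0.707, -0.0, 0.707]
ft_force: [0.1, -0.3, -1.8]
width: 0.0595
t 8.43 pos [0.5818 0.3439 0.0928] F [ 0.1 -0.3 -1.8] w 0.0595
tilt deg 0.05 yaw err -0.1
to go tool cm [ 0.07  0.11 -0.19]
```

```bash
python3 -m inch '[{"translation":[0.15,0,0],"spin":0},{"translation":[0.1,0,0],"spin":0},{"translation":[0,0,0],"spin":0},{"translation":[0,0,0],"spin":0}]'
python3 st.py .58 .345 .0921
```

```text
time: 8.93
ee_pos: [0.5823, 0.344, 0.0925]
eef_rot: [0.001, 0.707, -0.0, 0.707]
ft_force: [0.4, -0.8, -1.8]
width: 0.0593
t 8.93 pos [0.5823 0.344  0.0925] F [ 0.4 -0.8 -1.8] w 0.0593
tilt deg 0.12 yaw err -0.11
to go tool cm [ 0.04  0.1  -0.23]
```

```bash
python3 -m inch '[{"translation":[0.3,0,0],"spin":0},{"translation":[0,0,0],"spin":0},{"translation":[0,0,0],"spin":0}]'
python3 st.py .58 .345 .0921
```

```text
time: 9.3
ee_pos: [0.583, 0.3441, 0.0922]
eef_rot: [0.002, 0.706, 0.0, 0.708]
ft_force: [-0.3, 0.3, -1.6]
width: 0.0595
t 9.3 pos [0.583  0.3441 0.0922] F [-0.3  0.3 -1.6] w 0.0595
tilt deg 0.23 yaw err -0.14
to go tool cm [ 0.01  0.09 -0.3 ]
```

```bash
python3 -m inch '[{"translation":[0,0,0],"spin":0},{"translation":[0,0,0],"spin":0},{"translation":[0,0,0],"spin":0},{"translation":[0,0,0],"spin":0},{"translation":[0,0,0],"spin":0}]' 0 20
python3 -m inch '[{"translation":[-2,0,0],"spin":0},{"translation":[-4,0,0],"spin":0},{"translation":[-4,0,0],"spin":0},{"translation":[-2,0,0],"spin":0},{"translation":[0,0,0],"spin":0},{"translation":[0,0,0],"spin":0}]'
python3 st.py .544 .046 .22
python3 -c "
from h import *
snap('wrist','w3.png')
snap('side','d3.png',(170,60,370,240),4)"
```

```text
time: 9.93
ee_pos: [0.5832, 0.3443, 0.092]
eef_rot: [0.002, 0.706, 0.0, 0.708]
ft_force: [0.1, -0.2, 0.2]
width: 0.0866
time: 10.68
ee_pos: [0.5832, 0.3439, 0.2217]
eef_rot: [0.003, 0.705, 0.001, 0.709]
ft_force: [0.8, 0.5, -0.5]
width: 0.0868
t 10.68 pos [0.5832 0.3439 0.2217] F [ 0.8  0.5 -0.5] w 0.0868
tilt deg 0.47 yaw err -0.14
to go tool cm [-1.00e-02 -2.98e+01 -3.85e+00]
```

View pics/d3.png

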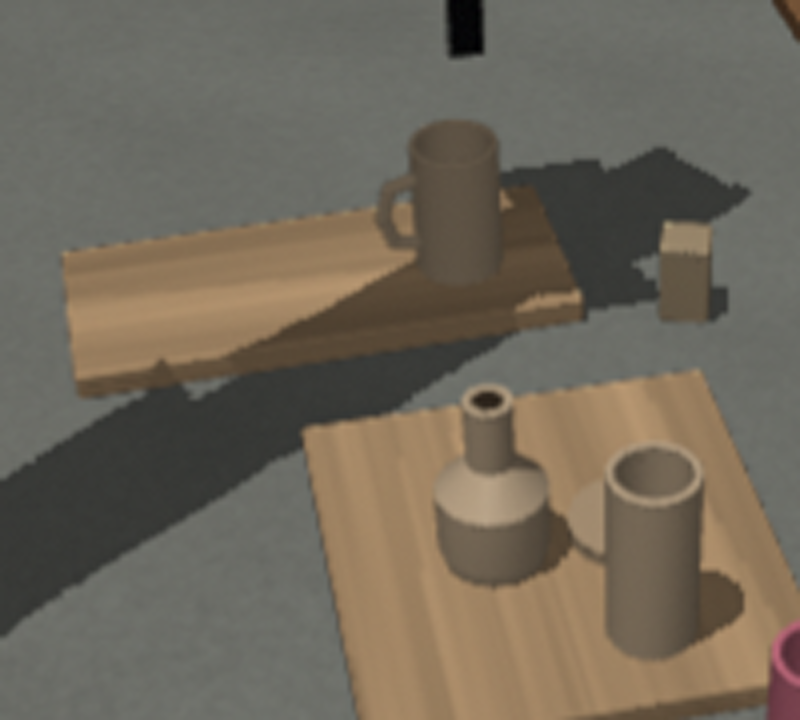

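The side picture shows the mug upright on the side board at crop (455,200). Next is the vase.

```bash
python3 -m inch '[{"translation":[0,-2,-0.3],"spin":0},{"translation":[0,-4,-0.5],"spin":0},{"translation":[0,-4,-0.5],"spin":0},{"translation":[0,-4,-0.5],"spin":0},{"translation":[0,-4,-0.5],"spin":0},{"translation":[0,-4,-0.5],"spin":0},{"translation":[0,-4,-0.5],"spin":0},{"translation":[0,-3,-0.5],"spin":0},{"translation":[0,-1,0],"spin":0},{"translation":[0,0,0],"spin":0},{"translation":[0,0,0],"spin":0}]'
python3 st.py .544 .046 .16
python3 -c "
from h import *
snap('wrist','w4.png')"
```

```text
time: 12.15
ee_pos: [0.5389, 0.0364, 0.21]
eef_rot: [-0.0, 0.71, 0.0, 0.704]
ft_force: [-1.4, 0.1, 0.8]
width: 0.087
t 12.15 pos [0.5389 0.0364 0.21  ] F [-1.4  0.1  0.8] w 0.087
tilt deg 0.52 yaw err 0.04
to go tool cm [5.   0.96 0.56]
```

View pics/w4.png

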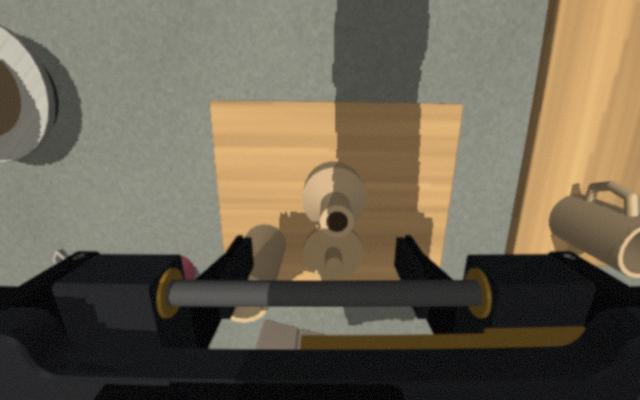

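```bash
python3 - <<'E'
from h import *
print(onz('wrist',[(337.5,221)],.132).round(4),r.read_state()['ee_pos'].round(4))
E
python3 -m inch '[{"translation":[1,0.5,0.3],"spin":0},{"translation":[1.5,0.4,0.2],"spin":0},{"translation":[1.5,0,0],"spin":0},{"translation":[0,0,0],"spin":0},{"translation":[0,0,0],"spin":0}]'
python3 st.py .544 .046 .11
python3 -c "
from h import *
snap('wrist','w5.png')"
```

```text
[[0.5432 0.0486 0.132 ]] [0.5389 0.0365 0.21  ]
time: 12.82
ee_pos: [0.5433, 0.0486, 0.1656]
eef_rot: [-0.002, 0.711, 0.001, 0.703]
ft_force: [-0.5, -0.5, 0.3]
width: 0.0871
t 12.82 pos [0.5433 0.0486 0.1656] F [-0.5 -0.5  0.3] w 0.0871
tilt deg 0.66 yaw err 0.26
to go tool cm [ 5.56 -0.25  0.13]
```

View pics/w5.png

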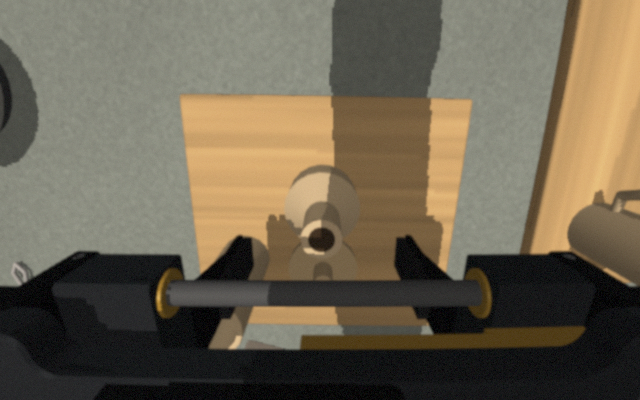

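```bash
python3 - <<'E'
from h import *
print(onz('wrist',[(321,239)],.132).round(4))
E
python3 -m inch '[{"translation":[1.5,-0.1,0.1],"spin":0},{"translation":[1.5,0,0],"spin":0},{"translation":[1.5,0,0],"spin":0},{"translation":[0.8,0,0],"spin":0},{"translation":[0,0,0],"spin":0},{"translation":[0,0,0],"spin":0}]'
python3 st.py .544 .046 .112
```

```text
[[0.5432 0.0475 0.132 ]]
time: 13.62
ee_pos: [0.5437, 0.047, 0.1089]
eef_rot: [-0.002, 0.711, 0.001, 0.703]
ft_force: [0.0, -0.5, 0.7]
width: 0.0869
t 13.62 pos [0.5437 0.047  0.1089] F [ 0.  -0.5  0.7] w 0.0869
tilt deg 0.65 yaw err 0.22
to go tool cm [-0.31 -0.1   0.03]
```

```bash
python3 -m inch '[{"translation":[-0.3,0,0],"spin":0},{"translation":[0,0,0],"spin":0},{"translation":[0,0,0],"spin":0},{"translation":[0,0,0],"spin":0},{"translation":[0,0,0],"spin":0},{"translation":[0,0,0],"spin":0},{"translation":[0,0,0],"spin":0},{"translation":[0,0,0],"spin":0},{"translation":[0,0,0],"spin":0},{"translation":[0,0,0],"spin":0},{"translation":[0,0,0],"spin":0}]' 1 20
python3 st.py
```

```text
time: 15.0
ee_pos: [0.5445, 0.0471, 0.1133]
eef_rot: [-0.001, 0.71, 0.001, 0.704]
ft_force: [-0.1, 0.3, 0.9]
width: 0.0273
t 15.0 pos [0.5445 0.0471 0.1133] F [-0.1  0.3  0.9] w 0.0273
tilt deg 0.53 yaw err 0.22
```

```bash
python3 -m inch '[{"translation":[-1,0,0],"spin":0},{"translation":[-2,0,0],"spin":0},{"translation":[-2,0,0],"spin":0},{"translation":[-2,0,0],"spin":0},{"translation":[0,1.5,-0.9],"spin":0},{"translation":[0,3,-1.7],"spin":0},{"translation":[0,3,-1.7],"spin":0},{"translation":[0,3,-1.7],"spin":0},{"translation":[0,3,-1.7],"spin":0},{"translation":[0,3,-1.7],"spin":0},{"translation":[0,3,-1.7],"spin":0},{"translation":[0,3,-1.7],"spin":0},{"translation":[0,3,-1.7],"spin":0},{"translation":[0,3,-1.7],"spin":0},{"translation":[0,1,-0.6],"spin":0},{"translation":[0,0,0],"spin":0},{"translation":[0,0,0],"spin":0}]'
python3 st.py .37 .345 .1133
```

```text
time: 17.12
ee_pos: [0.3535, 0.355, 0.1782]
eef_rot: [-0.007, 0.716, 0.002, 0.698]
ft_force: [-0.1, -0.2, -2.5]
width: 0.0274
t 17.12 pos [0.3535 0.355  0.1782] F [-0.1 -0.2 -2.5] w 0.0274
tilt deg 1.47 yaw err 0.74
to go tool cm [ 6.46 -0.97  1.8 ]
```

```bash
python3 -m inch '[{"translation":[1,-0.5,0.8],"spin":0.7},{"translation":[1.5,-0.5,0.8],"spin":0},{"translation":[1.5,0,0.2],"spin":0},{"translation":[1.5,0,0],"spin":0},{"translation":[0,0,0],"spin":0},{"translation":[0,0,0],"spin":0}]'
python3 st.py .37 .345 .1133
```

```text
time: 17.88
ee_pos: [0.3727, 0.3407, 0.1175]
eef_rot: [-0.002, 0.716, -0.006, 0.698]
ft_force: [-0.0, 0.2, -2.2]
width: 0.0279
t 17.88 pos [0.3727 0.3407 0.1175] F [-0.   0.2 -2.2] w 0.0279
tilt deg 1.58 yaw err -0.29
to go tool cm [ 0.43  0.43 -0.26]
```

```bash
python3 -m inch '[{"translation":[0.3,0,0],"spin":0},{"translation":[0.2,0,0],"spin":0},{"translation":[0.2,0,0],"spin":0},{"translation":[0,0,0],"spin":0},{"translation":[0,0,0],"spin":0}]'
python3 st.py .37 .345 .1133
```

```text
time: 18.5
ee_pos: [0.3734, 0.3422, 0.1145]
eef_rot: [-0.001, 0.715, -0.004, 0.699]
ft_force: [-0.8, -0.6, -2.8]
width: 0.0275
t 18.5 pos [0.3734 0.3422 0.1145] F [-0.8 -0.6 -2.8] w 0.0275
tilt deg 1.33 yaw err -0.24
to go tool cm [ 0.12  0.27 -0.34]
```

```bash
python3 -m inch '[{"translation":[0.4,0,0],"spin":0},{"translation":[0.3,0,0],"spin":0},{"translation":[0,0,0],"spin":0}]'
python3 st.py .37 .345 .1133
python3 -m inch '[{"translation":[0,0,0],"spin":0},{"translation":[0,0,0],"spin":0},{"translation":[0,0,0],"spin":0},{"translation":[0,0,0],"spin":0},{"translation":[0,0,0],"spin":0},{"translation":[0,0,0],"spin":0},{"translation":[0,0,0],"spin":0}]' 0 20
python3 -m inch '[{"translation":[-2,0,0],"spin":0},{"translation":[-4,0,0],"spin":0},{"translation":[-4,0,0],"spin":0},{"translation":[-2,0,0],"spin":0},{"translation":[0,0,0],"spin":0},{"translation":[0,0,0],"spin":0}]'
python3 st.py .616 -.038 .22
python3 -c "
from h import *
snap('side','d4.png',(170,60,370,240),4)"
```

```text
time: 18.88
ee_pos: [0.3751, 0.3427, 0.1119]
eef_rot: [-0.0, 0.714, -0.004, 0.701]
ft_force: [0.7, -0.5, -3.3]
width: 0.0275
t 18.88 pos [0.3751 0.3427 0.1119] F [ 0.7 -0.5 -3.3] w 0.0275
tilt deg 1.1 yaw err -0.28
to go tool cm [-0.13  0.22 -0.52]
time: 19.75
ee_pos: [0.3751, 0.3431, 0.1114]
eef_rot: [-0.0, 0.714, -0.003, 0.701]
ft_force: [-0.4, 0.7, -0.3]
width: 0.0849
time: 20.5
ee_pos: [0.3768, 0.3431, 0.2334]
eef_rot: [-0.001, 0.714, -0.004, 0.7]
ft_force: [0.1, 0.7, -0.9]
width: 0.0874
t 20.5 pos [0.3768 0.3431 0.2334] F [ 0.1  0.7 -0.9] w 0.0874
tilt deg 1.21 yaw err -0.26
to go tool cm [  1.11 -37.99  24.12]
```

View pics/d4.png

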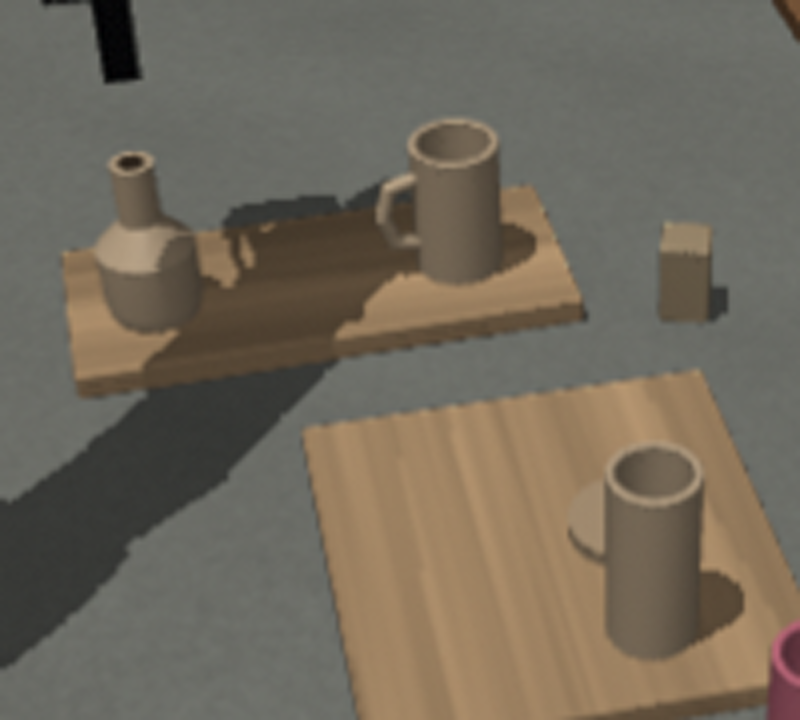

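The vase and mug stand upright on the side board at crop (150,260) and (455,200). Next is the beaker.

```bash
python3 -m inch '[{"translation":[0,-1.5,0.9],"spin":0},{"translation":[0,-2.8,1.8],"spin":0},{"translation":[0,-2.8,1.8],"spin":0},{"translation":[0,-2.8,1.8],"spin":0},{"translation":[0,-2.8,1.8],"spin":0},{"translation":[0,-2.8,1.8],"spin":0},{"translation":[0,-2.8,1.8],"spin":0},{"translation":[0,-2.8,1.8],"spin":0},{"translation":[0,-2.8,1.8],"spin":0},{"translation":[0,-2.8,1.8],"spin":0},{"translation":[0,-2.8,1.8],"spin":0},{"translation":[0,-2.8,1.8],"spin":0},{"translation":[0,-2.8,1.8],"spin":0},{"translation":[0,-1.5,1],"spin":0},{"translation":[0,0,0],"spin":0},{"translation":[0,0,0],"spin":0}]'
python3 st.py .616 -.038 .18
python3 -c "
from h import *
snap('wrist','w6.png')"
```

```text
time: 22.55
ee_pos: [0.6123, -0.0569, 0.2197]
eef_rot: [-0.001, 0.72, -0.012, 0.694]
ft_force: [0.4, 0.3, 0.5]
width: 0.0868
t 22.55 pos [ 0.6123 -0.0569  0.2197] F [0.4 0.3 0.5] w 0.0868
tilt deg 2.36 yaw err -0.85
to go tool cm [3.91 1.96 0.48]
```

View pics/w6.png

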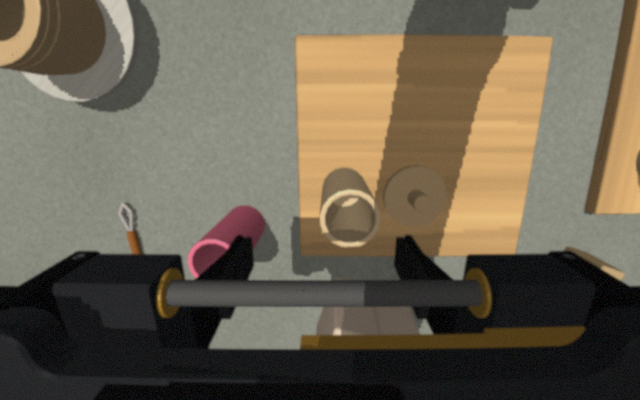

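Wrist: cream beaker rim centre (349,218). The pink one is at (210,258), well left of it.

```bash
python3 - <<'E'
from h import *
print(onz('wrist',[(349,218)],.135).round(4))
E
python3 -m inch '[{"translation":[1,0.6,0.3],"spin":-0.8},{"translation":[1,0.6,0.2],"spin":0},{"translation":[1,0.4,0],"spin":0},{"translation":[0,0,0],"spin":0},{"translation":[0,0,0],"spin":0}]'
python3 st.py .616 -.038 .11
python3 -c "
from h import *
snap('wrist','w7.png')"
```

```text
[[ 0.6142 -0.0364  0.135 ]]
time: 23.22
ee_pos: [0.6158, -0.0368, 0.1866]
eef_rot: [-0.008, 0.72, -0.004, 0.694]
ft_force: [-0.7, -1.1, -0.5]
width: 0.0871
t 23.23 pos [ 0.6158 -0.0368  0.1866] F [-0.7 -1.1 -0.5] w 0.0871
tilt deg 2.37 yaw err 0.28
to go tool cm [7.66 0.01 0.31]
```

View pics/w7.png

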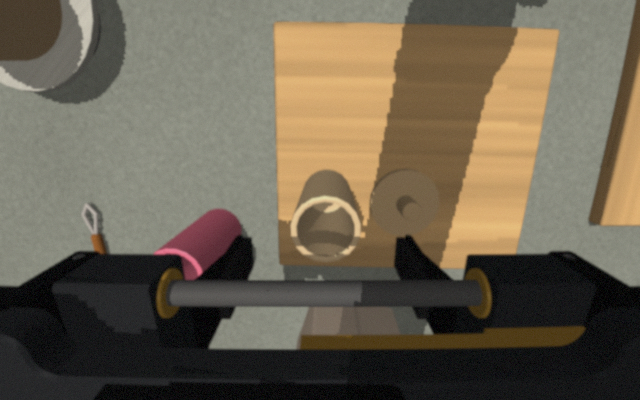

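```bash
python3 -m inch '[{"translation":[1.5,0,0.1],"spin":0},{"translation":[1.5,0,0.1],"spin":0},{"translation":[1.5,0,0.1],"spin":0},{"translation":[1.5,0,0],"spin":0},{"translation":[0.8,0,0],"spin":0},{"translation":[0,0,0],"spin":0},{"translation":[0,0,0],"spin":0}]'
python3 st.py .616 -.038 .11
```

```text
time: 24.15
ee_pos: [0.6158, -0.0388, 0.1132]
eef_rot: [-0.007, 0.721, -0.005, 0.693]
ft_force: [0.5, -0.4, 0.6]
width: 0.0869
t 24.15 pos [ 0.6158 -0.0388  0.1132] F [ 0.5 -0.4  0.6] w 0.0869
tilt deg 2.43 yaw err 0.22
to go tool cm [0.31 0.08 0.03]
```

```bash
python3 -m inch '[{"translation":[0.4,0.1,0],"spin":0},{"translation":[0,0,0],"spin":0},{"translation":[0,0,0],"spin":0},{"translation":[0,0,0],"spin":0},{"translation":[0,0,0],"spin":0},{"translation":[0,0,0],"spin":0},{"translation":[0,0,0],"spin":0},{"translation":[0,0,0],"spin":0}]' 1 20
python3 st.py
```

```text
time: 25.15
ee_pos: [0.6165, -0.0377, 0.1102]
eef_rot: [-0.007, 0.72, -0.005, 0.694]
ft_force: [0.5, 0.8, 0.1]
width: 0.0517
t 25.15 pos [ 0.6165 -0.0377  0.1102] F [0.5 0.8 0.1] w 0.0517
tilt deg 2.3 yaw err 0.22
```

```bash
python3 -m inch '[{"translation":[-1,0,0],"spin":0},{"translation":[-2,0,0],"spin":0},{"translation":[-3,0,0],"spin":0},{"translation":[-2,0,0],"spin":0},{"translation":[-1,1.5,-1],"spin":0},{"translation":[0,2.8,-2],"spin":0},{"translation":[0,2.8,-2],"spin":0},{"translation":[0,2.8,-2],"spin":0},{"translation":[0,2.8,-2],"spin":0},{"translation":[0,2.8,-2],"spin":0},{"translation":[0,2.8,-1.5],"spin":0},{"translation":[0,2.8,-1],"spin":0},{"translation":[0,2.8,0],"spin":0},{"translation":[0,2.8,0],"spin":0},{"translation":[0,2.8,0],"spin":0},{"translation":[0,2.8,0],"spin":0},{"translation":[0,2,0],"spin":0},{"translation":[0,0,0],"spin":0},{"translation":[0,0,0],"spin":0}]'
python3 st.py .47 .345 .1102
```

```text
time: 27.52
ee_pos: [0.4624, 0.3257, 0.2027]
eef_rot: [-0.012, 0.722, -0.001, 0.692]
ft_force: [-0.3, 0.3, -1.9]
width: 0.052
t 27.52 pos [0.4624 0.3257 0.2027] F [-0.3  0.3 -1.9] w 0.052
tilt deg 2.71 yaw err 0.86
to go tool cm [9.17 2.09 1.19]
```

```bash
python3 -m inch '[{"translation":[1,0.8,0.4],"spin":0.8},{"translation":[1.5,0.8,0.3],"spin":0},{"translation":[1.5,0.3,0.2],"spin":0},{"translation":[1.5,0,0],"spin":0},{"translation":[1.5,0,0],"spin":0},{"translation":[0.9,0,0],"spin":0},{"translation":[0,0,0],"spin":0},{"translation":[0,0,0],"spin":0}]'
python3 st.py .468 .345 .1102
```

```text
time: 28.52
ee_pos: [0.4685, 0.3414, 0.1163]
eef_rot: [-0.006, 0.723, -0.009, 0.691]
ft_force: [0.1, -0.6, -1.5]
width: 0.0517
t 28.52 pos [0.4685 0.3414 0.1163] F [ 0.1 -0.6 -1.5] w 0.0517
tilt deg 2.82 yaw err -0.19
to go tool cm [ 0.6   0.37 -0.03]
```

```bash
python3 -m inch '[{"translation":[0.4,0,0],"spin":0},{"translation":[0.3,0,0],"spin":0},{"translation":[0.3,0,0],"spin":0},{"translation":[0.3,0,0],"spin":0},{"translation":[0,0,0],"spin":0}]'
python3 st.py .468 .345 .1102
```

```text
time: 29.15
ee_pos: [0.4709, 0.3431, 0.1105]
eef_rot: [-0.004, 0.72, -0.007, 0.694]
ft_force: [0.8, 0.2, -1.3]
width: 0.0517
t 29.15 pos [0.4709 0.3431 0.1105] F [ 0.8  0.2 -1.3] w 0.0517
tilt deg 2.3 yaw err -0.24
to go tool cm [ 0.04  0.19 -0.29]
```

```bash
python3 -m inch '[{"translation":[0.3,0,0],"spin":0},{"translation":[0,0,0],"spin":0}]'
python3 -m inch '[{"translation":[0,0,0],"spin":0},{"translation":[0,0,0],"spin":0},{"translation":[0,0,0],"spin":0},{"translation":[0,0,0],"spin":0},{"translation":[0,0,0],"spin":0},{"translation":[0,0,0],"spin":0}]' 0 20
python3 -m inch '[{"translation":[-2,0,0.1],"spin":0},{"translation":[-4,0,0],"spin":0},{"translation":[-4,0,0],"spin":0},{"translation":[-2,0,0],"spin":0},{"translation":[0,0,0],"spin":0},{"translation":[0,0,0],"spin":0}]'
python3 st.py .625 .049 .2
python3 -c "
from h import *
snap('side','d5.png',(170,60,370,240),4)"
```

```text
time: 29.4
ee_pos: [0.4718, 0.3433, 0.1097]
eef_rot: [-0.003, 0.719, -0.006, 0.695]
ft_force: [0.1, 0.0, -1.8]
width: 0.0518
time: 30.15
ee_pos: [0.4715, 0.3435, 0.1087]
eef_rot: [-0.003, 0.72, -0.006, 0.694]
ft_force: [0.5, -0.2, -0.4]
width: 0.0866
time: 30.9
ee_pos: [0.4763, 0.3446, 0.2304]
eef_rot: [-0.004, 0.72, -0.007, 0.694]
ft_force: [-0.4, -0.4, -0.8]
width: 0.0873
t 30.9 pos [0.4763 0.3446 0.2304] F [-0.4 -0.4 -0.8] w 0.0873
tilt deg 2.32 yaw err -0.24
to go tool cm [  2.92 -29.45  15.11]
```

View pics/d5.png

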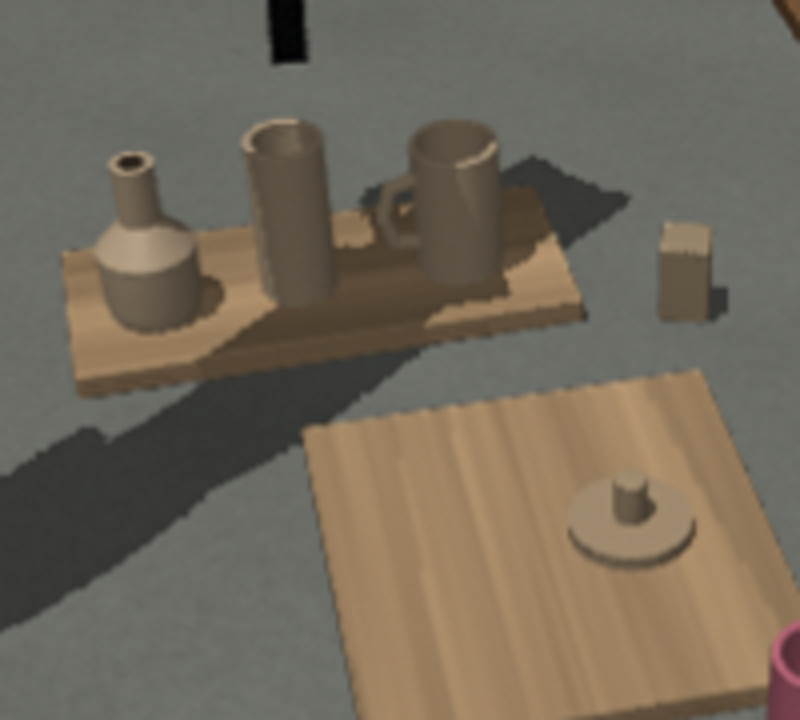

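All three pots stand upright on the side board, and the lid is untouched at crop (631,520). Next is the lid.

```bash
python3 - <<'E'
from h import *
print(onz('side',[((631.5)/4-.5+170,480.5/4-.5+60)],.059).round(4),onz('side',[((631.5)/4-.5+170,519/4-.5+60)],.03).round(4))
E
python3 -m inch '[{"translation":[0,-1.5,0.8],"spin":0},{"translation":[0,-2.8,1.5],"spin":0},{"translation":[0,-2.8,1.5],"spin":0},{"translation":[0,-2.8,1.5],"spin":0},{"translation":[0,-2.8,1.5],"spin":0},{"translation":[0,-2.8,1.5],"spin":0},{"translation":[0,-2.8,1.5],"spin":0},{"translation":[0,-2.8,1.5],"spin":0},{"translation":[0,-2.8,1.5],"spin":0},{"translation":[0,-2.8,1.5],"spin":0},{"translation":[0,-1.4,0.7],"spin":0},{"translation":[0,0,0],"spin":0},{"translation":[0,0,0],"spin":0}]'
python3 st.py .625 .049 .1
python3 -c "
from h import *
snap('wrist','w8.png')"
```

```text
[[0.6238 0.0445 0.059 ]] [[0.6238 0.0438 0.03  ]]
time: 32.58
ee_pos: [0.6272, 0.0383, 0.2193]
eef_rot: [-0.004, 0.725, -0.013, 0.689]
ft_force: [-0.3, -0.4, -0.4]
width: 0.0872
t 32.58 pos [0.6272 0.0383 0.2193] F [-0.3 -0.4 -0.4] w 0.0872
tilt deg 3.26 yaw err -0.69
to go tool cm [11.9   1.37  0.37]
```

View pics/w8.png

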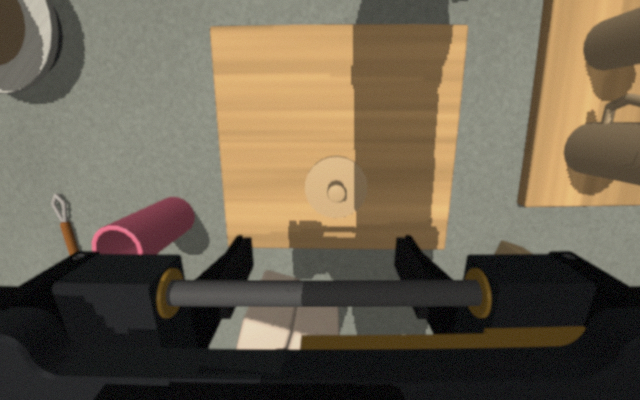

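```bash
python3 - <<'E'
from h import *
print(onz('wrist',[(337,191)],.059).round(4),onz('wrist',[(335.5,187)],.03).round(4))
E
python3 -m inch '[{"translation":[1.5,0.4,0.1],"spin":-0.6},{"translation":[2,0.3,0.1],"spin":0},{"translation":[2,0,0.1],"spin":0},{"translation":[2,0,0],"spin":0},{"translation":[1,0,0],"spin":0},{"translation":[0,0,0],"spin":0},{"translation":[0,0,0],"spin":0}]'
python3 st.py .625 .046 .1
python3 -c "
from h import *
snap('wrist','w9.png')"
```

```text
[[0.6218 0.0496 0.059 ]] [[0.6237 0.0484 0.03  ]]
time: 33.5
ee_pos: [0.6236, 0.0514, 0.128]
eef_rot: [-0.011, 0.726, -0.004, 0.688]
ft_force: [0.8, -0.3, 0.4]
width: 0.0874
t 33.5 pos [0.6236 0.0514 0.128 ] F [ 0.8 -0.3  0.4] w 0.0874
tilt deg 3.3 yaw err 0.61
to go tool cm [ 2.8  -0.48  0.28]
```

View pics/w9.png

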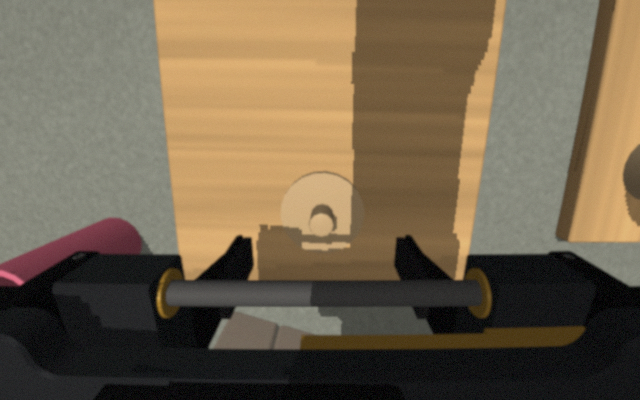

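```bash
python3 - <<'E'
from h import *
print(onz('wrist',[(320,222)],.059).round(4),onz('wrist',[(320,206)],.03).round(4))
E
python3 -m inch '[{"translation":[1.5,-0.2,0.2],"spin":0.5},{"translation":[1.5,0,0.1],"spin":0},{"translation":[1.5,0,0.1],"spin":0},{"translation":[1.2,0,0],"spin":0},{"translation":[0,0,0],"spin":0},{"translation":[0,0,0],"spin":0}]'
python3 st.py .625 .049 .052
```

```text
[[0.6223 0.0477 0.059 ]] [[0.6174 0.0467 0.03  ]]
time: 34.3
ee_pos: [0.6248, 0.0476, 0.0669]
eef_rot: [-0.008, 0.725, -0.008, 0.688]
ft_force: [0.6, 0.3, 0.1]
width: 0.0866
t 34.3 pos [0.6248 0.0476 0.0669] F [0.6 0.3 0.1] w 0.0866
tilt deg 3.29 yaw err 0.05
to go tool cm [1.48 0.17 0.1 ]
```

```bash
python3 -m inch '[{"translation":[0.9,0,0],"spin":0},{"translation":[0.4,0,0],"spin":0},{"translation":[0,0,0],"spin":0},{"translation":[0,0,0],"spin":0}]'
python3 st.py .623 .049 .052
python3 -c "
from h import *
snap('wrist','w10.png')"
```

```text
time: 34.8
ee_pos: [0.6247, 0.0474, 0.054]
eef_rot: [-0.008, 0.725, -0.008, 0.689]
ft_force: [-0.4, 0.4, -0.3]
width: 0.0869
t 34.8 pos [0.6247 0.0474 0.054 ] F [-0.4  0.4 -0.3] w 0.0869
tilt deg 3.19 yaw err 0.05
to go tool cm [ 0.2   0.16 -0.16]
```

View pics/w10.png

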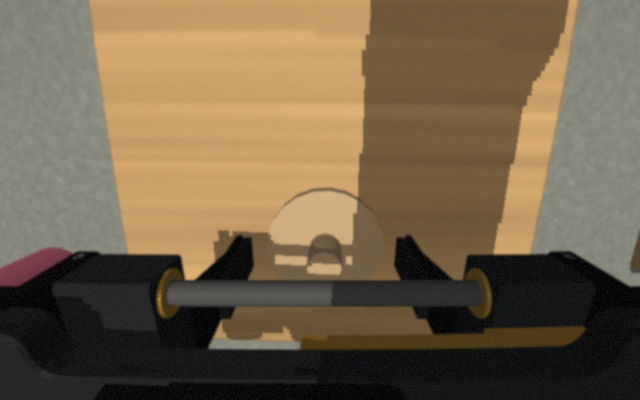

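```bash
python3 - <<'E'
from h import *
s=r.read_state();M=R.from_quat(s['eef_rot']).as_matrix();p=s['ee_pos']
print(proj('wrist',[p,p-.002*M[:,0],p+.017*M[:,0],[.623,.048,.059],[.623,.048,.03]]).round(1), onz('wrist',[(325,266)],.059).round(4))
im=cv2.imread('pics/raw_w10.png')[180:300,240:420]; cv2.imwrite('pics/w10c.png',cv2.resize(im,None,fx=4,fy=4,interpolation=cv2.INTER_CUBIC))
E
```

```text
[[322.4 264.2]
 [322.4 266. ]
 [322.5 250.2]
 [323.3 265.5]
 [324.3 244.3]] [[0.6233 0.0489 0.059 ]]
```

View pics/w10c.png

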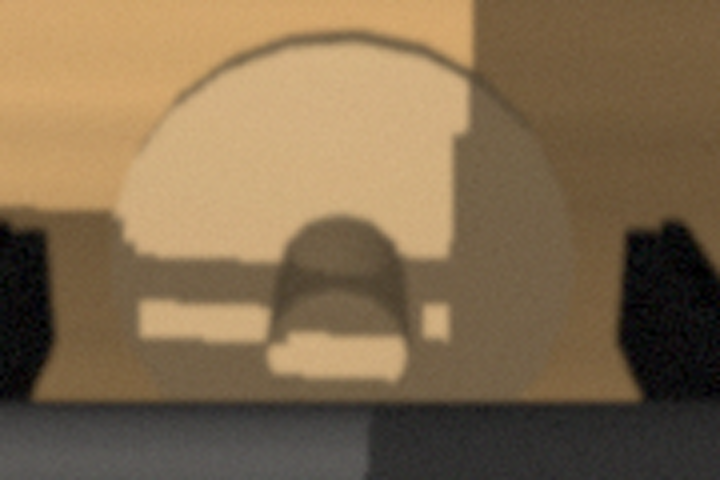

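The crop shows the knob midway between the pads, with its top centre at (324,263) and the TCP projecting to (322,264). I close.

```bash
python3 -m inch '[{"translation":[0.1,0.05,0],"spin":0},{"translation":[0,0,0],"spin":0},{"translation":[0,0,0],"spin":0},{"translation":[0,0,0],"spin":0},{"translation":[0,0,0],"spin":0},{"translation":[0,0,0],"spin":0},{"translation":[0,0,0],"spin":0},{"translation":[0,0,0],"spin":0},{"translation":[0,0,0],"spin":0},{"translation":[0,0,0],"spin":0},{"translation":[0,0,0],"spin":0},{"translation":[0,0,0],"spin":0}]' 1 15
python3 st.py
```

```text
time: 36.35
ee_pos: [0.6249, 0.048, 0.0535]
eef_rot: [-0.008, 0.725, -0.008, 0.689]
ft_force: [-0.6, 0.1, 0.9]
width: 0.0195
t 36.35 pos [0.6249 0.048  0.0535] F [-0.6  0.1  0.9] w 0.0195
tilt deg 3.15 yaw err 0.05
```

```bash
python3 -m inch '[{"translation":[-1,0,0],"spin":0},{"translation":[-2,0,0],"spin":0},{"translation":[-3,0,0],"spin":0},{"translation":[-3,0,0],"spin":0},{"translation":[-3,0,0],"spin":0},{"translation":[-3,0,0],"spin":0},{"translation":[-1,0,0],"spin":0},{"translation":[0,-1.4,-0.7],"spin":0},{"translation":[0,-2.6,-1.6],"spin":0},{"translation":[0,-2.6,-1.6],"spin":0},{"translation":[0,-2.6,-1.6],"spin":0},{"translation":[0,-2.6,-1.6],"spin":0},{"translation":[0,-2.6,-1.6],"spin":0},{"translation":[0,-2.6,-1.6],"spin":0},{"translation":[0,-2.6,-1.6],"spin":0},{"translation":[0,-2.6,-1.6],"spin":0},{"translation":[0,-2.6,-1.6],"spin":0},{"translation":[0,-1.4,-1],"spin":0},{"translation":[0,0,0],"spin":0},{"translation":[0,0,0],"spin":0}]'
python3 st.py .4245 -.33 .17
python3 -c "
from h import *
snap('wrist','w11.png')
snap('side','d11.png')"
```

```text
time: 38.85
ee_pos: [0.4529, -0.2264, 0.2278]
eef_rot: [-0.004, 0.73, -0.01, 0.683]
ft_force: [0.5, 0.8, -1.8]
width: 0.0194
t 38.85 pos [ 0.4529 -0.2264  0.2278] F [ 0.5  0.8 -1.8] w 0.0194
tilt deg 3.99 yaw err -0.44
to go tool cm [  6.16 -10.26  -2.36]
```

View pics/w11.png

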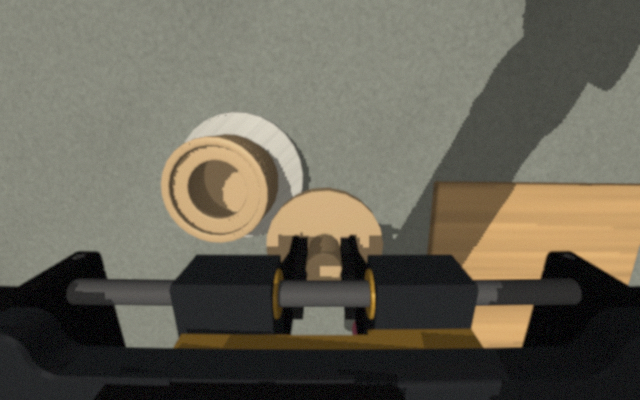

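View pics/d11.png

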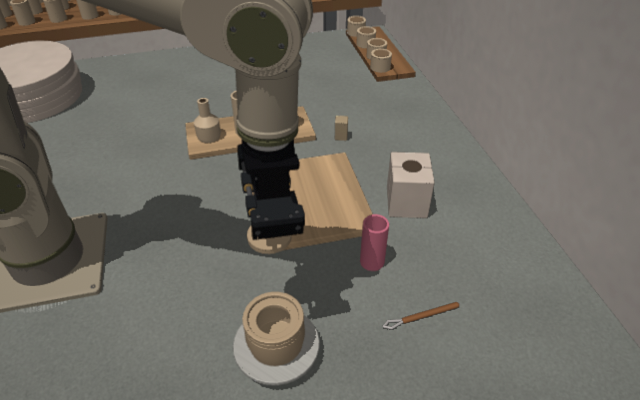

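Wrist: jar rim centre near (219,189), with the lid held level at (325,225). I fit the rim by points.

```bash
python3 - <<'E'
import cv2
im=cv2.imread('pics/raw_w11.png')[120:250,150:300]; cv2.imwrite('pics/w11c.png',cv2.resize(im,None,fx=5,fy=5,interpolation=cv2.INTER_CUBIC))
E
```

```text
(no output)
```

View pics/w11c.png

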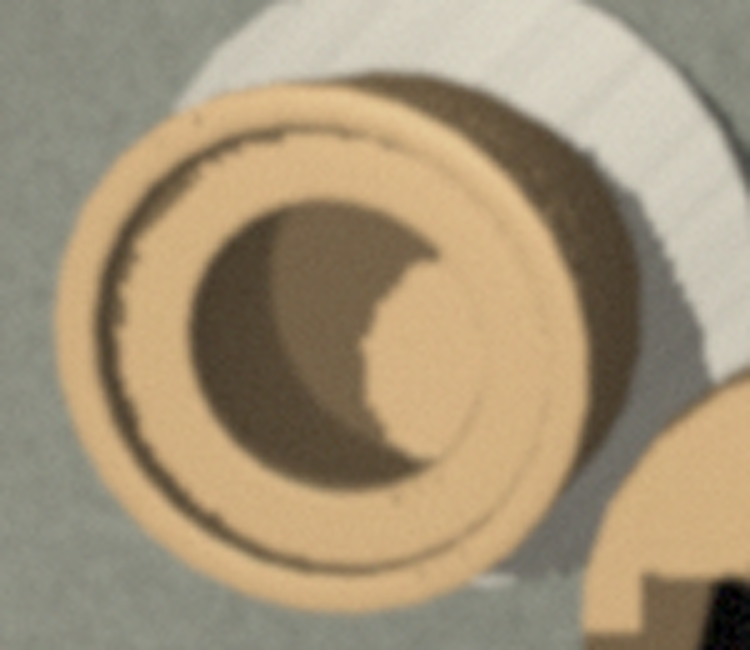

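```bash
python3 - <<'E'
from h import *
from scipy.optimize import least_squares
f=lambda p:[(p[0]+.5)/5-.5+150,(p[1]+.5)/5-.5+120]
pts=[(55,320),(185,112),(300,84),(450,135),(585,330),(580,450),(510,555),(350,612),(180,540),(90,440),(90,205)]
P=onz('wrist',[f(p) for p in pts],.118)
q=least_squares(lambda c:np.hypot(P[:,0]-c[0],P[:,1]-c[1])-c[2],[.434,-.33,.05]).x
print(q.round(4),r.read_state()['ee_pos'].round(4))
E
```

```text
[ 0.4343 -0.3282  0.0492] [ 0.4531 -0.2264  0.2279]
```

```bash
python3 -m inch '[{"translation":[0,-1.2,-0.4],"spin":-0.4},{"translation":[0,-2,-0.5],"spin":0},{"translation":[0,-2,-0.5],"spin":0},{"translation":[0,-2,-0.5],"spin":0},{"translation":[0,-1.5,-0.2],"spin":0},{"translation":[0,-1,0],"spin":0},{"translation":[1,0,0],"spin":0},{"translation":[1.5,0,0],"spin":0},{"translation":[1,0,0],"spin":0},{"translation":[0,0,0],"spin":0},{"translation":[0,0,0],"spin":0}]'
python3 st.py .427 -.329 .165
```

```text
time: 40.33
ee_pos: [0.4306, -0.3256, 0.1927]
eef_rot: [-0.01, 0.731, -0.004, 0.682]
ft_force: [0.7, -0.4, -1.6]
width: 0.0195
t 40.33 pos [ 0.4306 -0.3256  0.1927] F [ 0.7 -0.4 -1.6] w 0.0195
tilt deg 4.1 yaw err 0.54
to go tool cm [ 2.79 -0.28 -0.17]
```

```bash
python3 -m inch '[{"translation":[0.8,-0.2,-0.1],"spin":0.4},{"translation":[1,-0.1,-0.1],"spin":0},{"translation":[0.7,0,0],"spin":0},{"translation":[0,0,0],"spin":0},{"translation":[0,0,0],"spin":0}]'
python3 st.py .427 -.329 .152
python3 -c "
from h import *
snap('side','d12.png',(220,250,340,390),5)"
```

```text
time: 40.95
ee_pos: [0.4268, -0.3294, 0.1665]
eef_rot: [-0.008, 0.731, -0.007, 0.683]
ft_force: [0.3, 1.0, -1.4]
width: 0.02
t 40.95 pos [ 0.4268 -0.3294  0.1665] F [ 0.3  1.  -1.4] w 0.02
tilt deg 4.06 yaw err 0.11
to go tool cm [1.45 0.07 0.11]
```

View pics/d12.png

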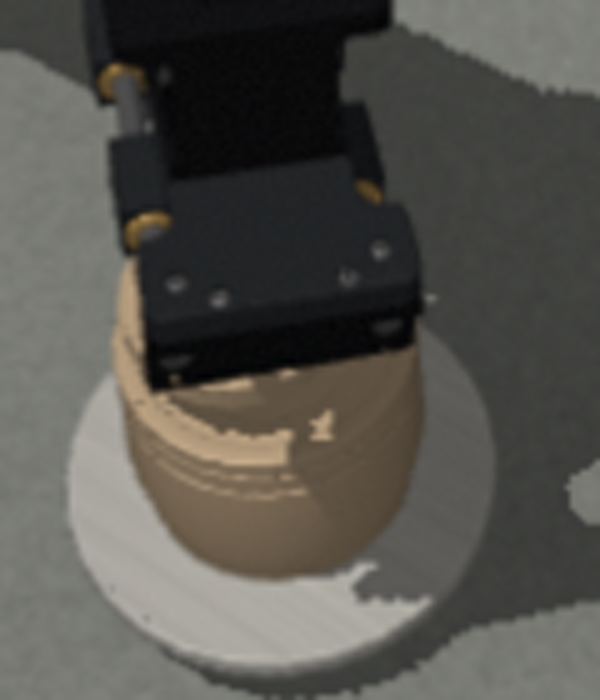

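```bash
python3 -m inch '[{"translation":[0.5,0,0.05],"spin":0},{"translation":[0.5,0,0.05],"spin":0},{"translation":[0.3,0,0],"spin":0},{"translation":[0,0,0],"spin":0}]' - 8
python3 st.py .427 -.329 .1505
```

```text
time: 41.5
ee_pos: [0.4272, -0.3296, 0.1528]
eef_rot: [-0.008, 0.731, -0.007, 0.683]
ft_force: [0.4, -0.5, -1.7]
width: 0.0196
t 41.5 pos [ 0.4272 -0.3296  0.1528] F [ 0.4 -0.5 -1.7] w 0.0196
tilt deg 4.04 yaw err 0.13
to go tool cm [ 0.23  0.07 -0.01]
```

```bash
python3 -m inch '[{"translation":[0.3,0,0.02],"spin":0},{"translation":[0.2,0,0],"spin":0},{"translation":[0,0,0],"spin":0}]'
python3 st.py .427 -.329 .146
python3 -m inch '[{"translation":[0.3,0,0.02],"spin":0},{"translation":[0.2,0,0],"spin":0},{"translation":[0,0,0],"spin":0}]'
python3 st.py .427 -.329 .146
```

```text
time: 41.88
ee_pos: [0.4282, -0.33, 0.1484]
eef_rot: [-0.008, 0.73, -0.007, 0.684]
ft_force: [0.4, 0.7, 0.6]
width: 0.0199
t 41.88 pos [ 0.4282 -0.33    0.1484] F [0.4 0.7 0.6] w 0.0199
tilt deg 3.92 yaw err 0.16
to go tool cm [ 0.25  0.1  -0.11]
time: 42.25
ee_pos: [0.4293, -0.3301, 0.1452]
eef_rot: [-0.008, 0.729, -0.007, 0.685]
ft_force: [0.2, 0.6, 1.8]
width: 0.0195
t 42.25 pos [ 0.4293 -0.3301  0.1452] F [0.2 0.6 1.8] w 0.0195
tilt deg 3.77 yaw err 0.18
to go tool cm [-0.07  0.11 -0.23]
```

```bash
python3 -c "
from h import *
snap('side','d13.png',(220,250,340,390),5)
snap('wrist','w13.png',(220,150,420,300),4)
snap('scene','s13.png',(215,75,295,155),7)"; python3 st.py
```

```text
t 42.4 pos [ 0.4293 -0.3301  0.1451] F [0.1 1.4 5. ] w 0.02
tilt deg 3.78 yaw err 0.18
```

View pics/w13.png

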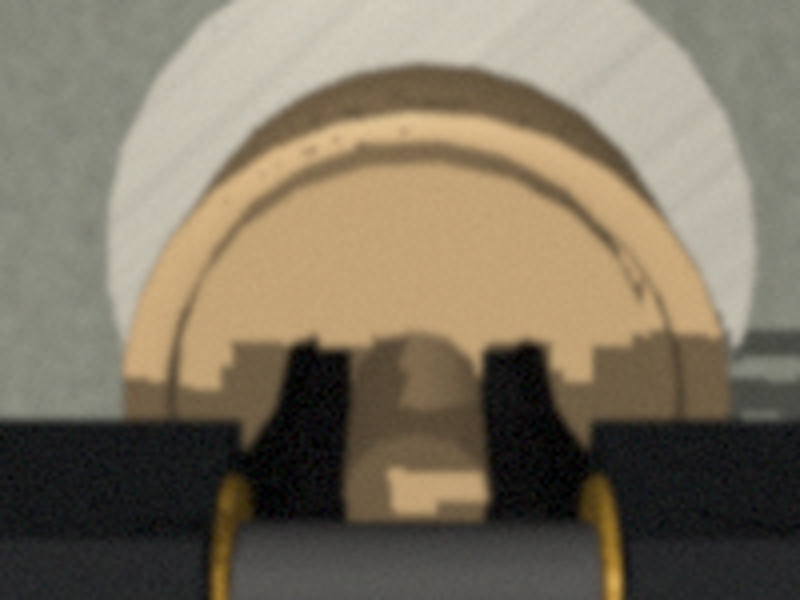

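View pics/s13.png

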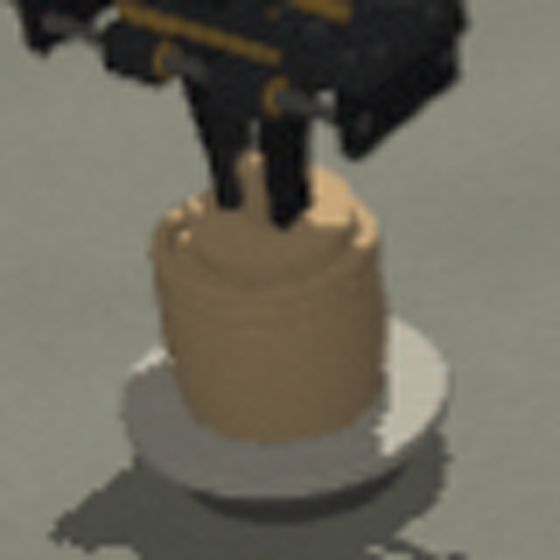

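View pics/d13.png

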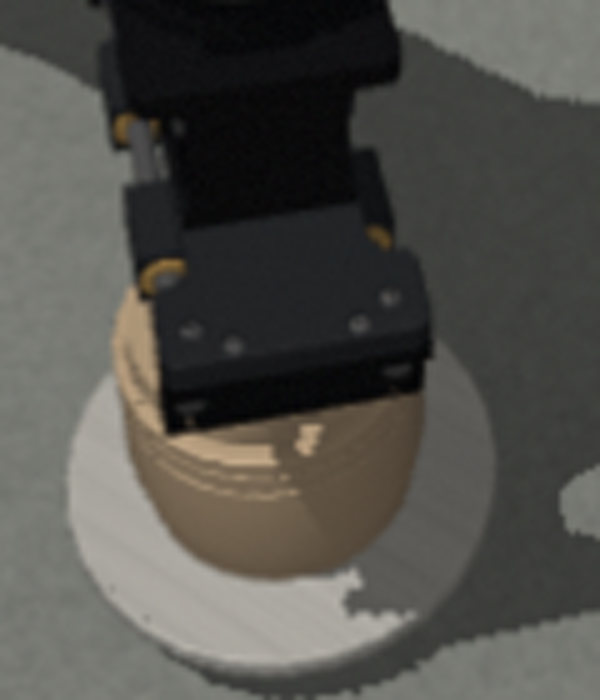

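```bash
python3 - <<'E'
from h import *
f=lambda p:[(p[0]+.5)/4-.5+220,(p[1]+.5)/4-.5+150]
for z in (.120,.124,.1285): print(z,onz('wrist',[f((425,160))],z).round(4))
print('rim outer',onz('wrist',[f((425,110))],.118).round(4))
p=f((417,476))
for z in (.145,.150): print('knobtop',z,onz('wrist',[p],z).round(4))
# lid model prediction: pivot at tcp
s=r.read_state();t=s['ee_pos']
for th in (0,.05,.1,.13,.17):
    ax=np.array([np.sin(th),0,np.cos(th)]);ex=np.array([np.cos(th),0,-np.sin(th)])
    o=t-.0335*ax; e=o-.037*ex
    print(th,o.round(4),'under edge',e.round(4),'low',(o+.037*ex).round(4),'px top edge',(((proj('wrist',[e+.01*ax,o+.039*ax])-[219.5,149.5])*4).round(0).tolist()))
E
```

```text
0.12 [[ 0.3918 -0.3287  0.12  ]]
0.124 [[ 0.3909 -0.3286  0.124 ]]
0.1285 [[ 0.39   -0.3286  0.1285]]
rim outer [[ 0.3844 -0.3287  0.118 ]]
knobtop 0.145 [[ 0.432  -0.3293  0.145 ]]
knobtop 0.15 [[ 0.4294 -0.3292  0.15  ]]
0 [ 0.4293 -0.3301  0.1116] under edge [ 0.3923 -0.3301  0.1116] low [ 0.4663 -0.3301  0.1116] px top edge [[416.0, 166.0], [411.0, 477.0]]
0.05 [ 0.4276 -0.3301  0.1116] under edge [ 0.3906 -0.3301  0.1134] low [ 0.4645 -0.3301  0.1097] px top edge [[416.0, 161.0], [411.0, 479.0]]
0.1 [ 0.4259 -0.3301  0.1117] under edge [ 0.3891 -0.3301  0.1154] low [ 0.4627 -0.3301  0.108 ] px top edge [[415.0, 157.0], [411.0, 481.0]]
0.13 [ 0.4249 -0.3301  0.1118] under edge [ 0.3882 -0.3301  0.1166] low [ 0.4616 -0.3301  0.107 ] px top edge [[415.0, 155.0], [411.0, 482.0]]
0.17 [ 0.4236 -0.3301  0.112 ] under edge [ 0.3871 -0.3301  0.1183] low [ 0.4601 -0.3301  0.1058] px top edge [[415.0, 152.0], [411.0, 483.0]]
```

The wrist crop shows the lid's −x side wall, a dark band at rows 140–160, standing on the rim ring. Contact force is about 5 N. The lid appears tilted about 0.15 rad with its +x edge in the recess. I hold it there, pressing slightly.

```bash
python3 -m inch '[{"translation":[0.1,0,-0.2],"spin":0},{"translation":[0.1,0,-0.1],"spin":0},{"translation":[0,0,0],"spin":0},{"translation":[0,0,0],"spin":0},{"translation":[0,0,0],"spin":0}]'
python3 st.py .427 -.329 .146
python3 -c "
from h import *
snap('wrist','w14.png',(220,150,420,300),4)"
```

```text
time: 43.02
ee_pos: [0.4289, -0.3302, 0.1448]
eef_rot: [-0.01, 0.727, -0.007, 0.687]
ft_force: [-0.3, 1.1, 4.3]
width: 0.0196
t 43.02 pos [ 0.4289 -0.3302  0.1448] F [-0.3  1.1  4.3] w 0.0196
tilt deg 3.5 yaw err 0.26
to go tool cm [-0.11  0.12 -0.2 ]
```

View pics/w14.png

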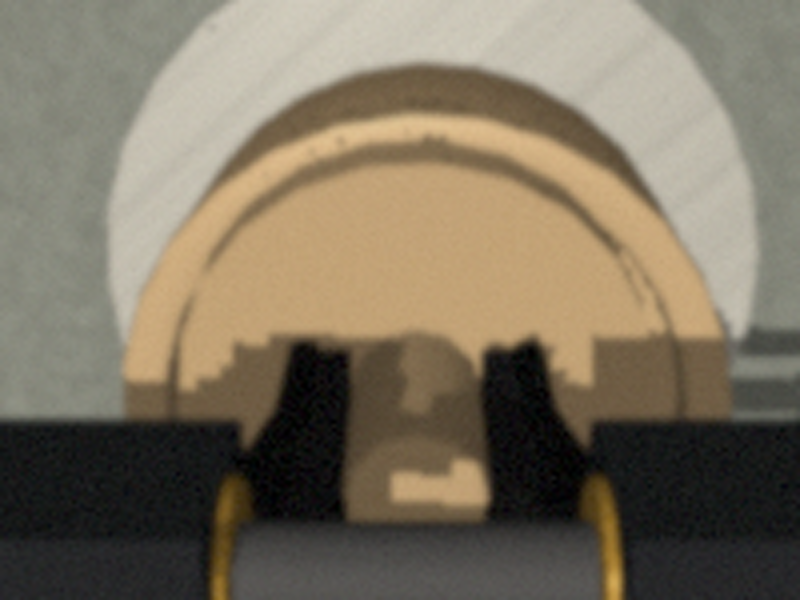

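```bash
python3 - <<'E'
from h import *
s=r.read_state();t=s['ee_pos']
for th in (0,.05,.1,.15,.2):
    ax=np.array([np.sin(th),0,np.cos(th)]);ex=np.array([np.cos(th),0,-np.sin(th)])
    o=t-.0335*ax; 
    q=[o-.037*ex,o-.037*ex+.01*ax,o+.01*ax-.01*ex,o+.039*ax-.01*ex]
    print(th,((proj('wrist',q)-[219.5,149.5])*4)[:,1].round(0).tolist())
E
```

```text
0 [151.0, 165.0, 333.0, 409.0]
0.05 [144.0, 160.0, 327.0, 413.0]
0.1 [137.0, 156.0, 321.0, 417.0]
0.15 [130.0, 153.0, 316.0, 420.0]
0.2 [124.0, 150.0, 311.0, 424.0]
```

The knob geometry (top-to-base 104 px, wall band 20 px) gives a tilt of about 0.12–0.15 rad while pressed, so the tilted entry is done. Now I level the lid.

```bash
python3 -m inch '[{"translation":[0,0.05,0.3],"spin":0},{"translation":[0,0.05,0.3],"spin":0},{"translation":[0,0,0.2],"spin":0},{"translation":[0,0,0],"spin":0}]'
python3 st.py .4345 -.329 .1435
python3 -c "
from h import *
snap('wrist','w15.png',(220,150,420,300),4)"
```

```text
time: 43.58
ee_pos: [0.4312, -0.3306, 0.1436]
eef_rot: [-0.007, 0.73, -0.008, 0.683]
ft_force: [0.1, 1.9, 6.9]
width: 0.0199
t 43.58 pos [ 0.4312 -0.3306  0.1436] F [0.1 1.9 6.9] w 0.0199
tilt deg 4.02 yaw err 0.01
to go tool cm [-0.01  0.16  0.33]
```

View pics/w15.png

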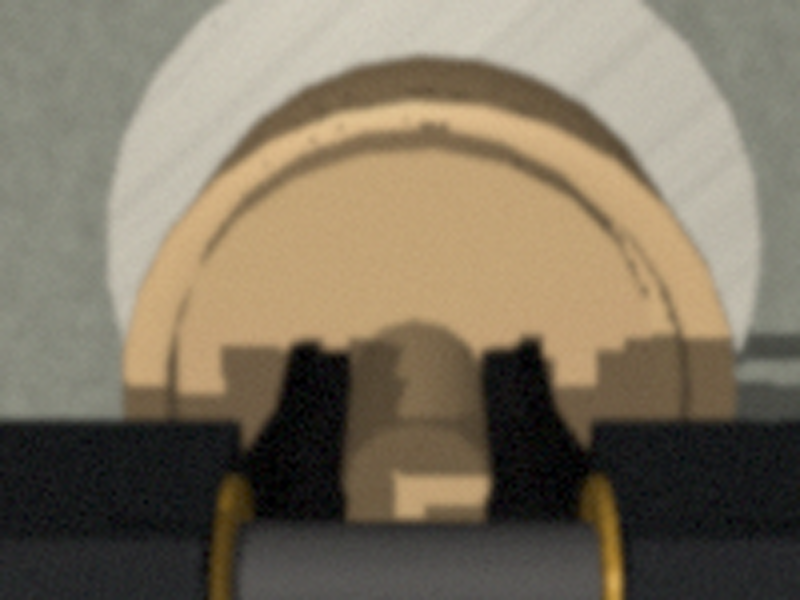

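```bash
python3 -m inch '[{"translation":[-0.2,0.05,0.3],"spin":0},{"translation":[-0.1,0.05,0.4],"spin":0},{"translation":[0,0,0.3],"spin":0},{"translation":[0,0,0],"spin":0}]'
python3 st.py .4345 -.329 .1435
python3 -c "
from h import *
snap('wrist','w16.png',(220,150,420,300),4)"
```

```text
time: 44.12
ee_pos: [0.4369, -0.3306, 0.1447]
eef_rot: [-0.006, 0.734, -0.008, 0.68]
ft_force: [-1.3, 1.5, 2.6]
width: 0.0198
t 44.12 pos [ 0.4369 -0.3306  0.1447] F [-1.3  1.5  2.6] w 0.0198
tilt deg 4.53 yaw err -0.19
to go tool cm [ 0.14  0.16 -0.24]
```

View pics/w16.png

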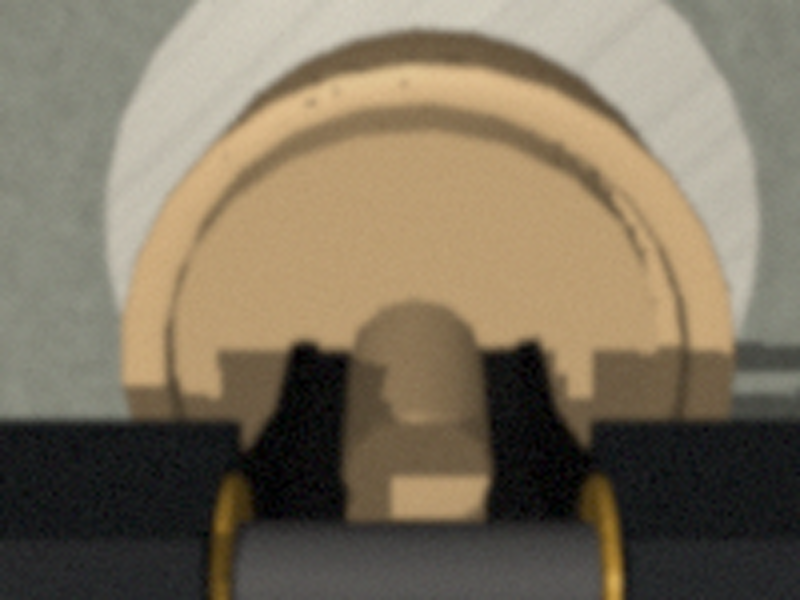

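The lid is tilting more in the grip instead of sliding. I open the jaws a little so it can settle.

```bash
python3 -m inch '[{"translation":[0,0,0],"spin":0},{"translation":[0,0,0],"spin":0},{"translation":[0,0,0],"spin":0},{"translation":[0,0,0],"spin":0}]' 0.6 8
python3 st.py .4345 -.329 .1435
python3 -c "
from h import *
snap('wrist','w17.png',(220,150,420,300),4)
snap('scene','s17.png',(215,75,295,155),7)"
```

```text
time: 44.68
ee_pos: [0.438, -0.3303, 0.1444]
eef_rot: [-0.006, 0.733, -0.008, 0.68]
ft_force: [-0.3, -0.9, -0.4]
width: 0.0344
t 44.67 pos [ 0.438  -0.3303  0.1444] F [-0.3 -0.9 -0.4] w 0.0344
tilt deg 4.44 yaw err -0.14
to go tool cm [ 0.11  0.13 -0.35]
```

View pics/w17.png

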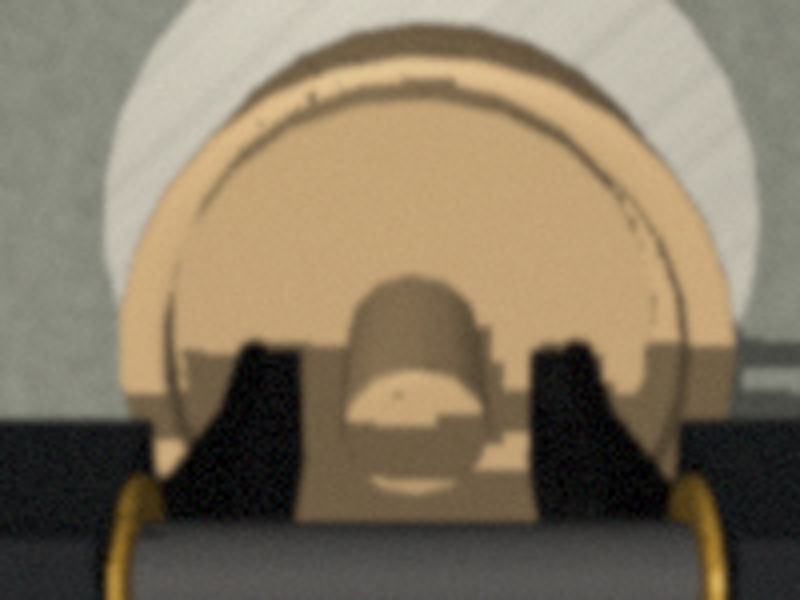

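View pics/s17.png

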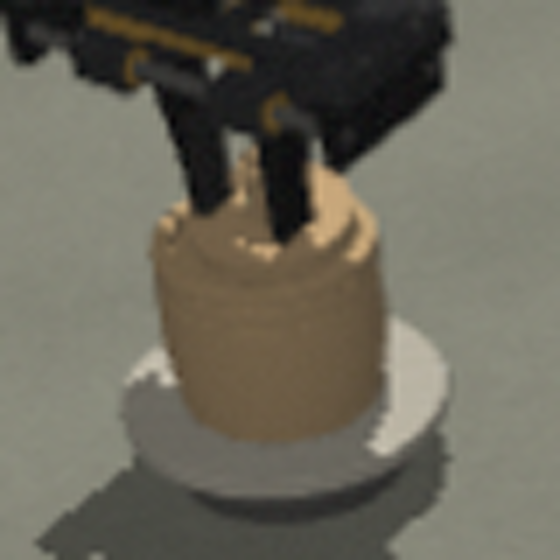

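The lid rests tilted, its −x side still on the rim (knob top at crop (415,430), dark wall band at rows 85–97). It is about 8–10 mm short of centre, so I'll rise, close the fingers, go behind the knob (−x) and push it toward +x.

```bash
python3 -m inch '[{"translation":[-1,0,0],"spin":0},{"translation":[-2,0,0],"spin":0},{"translation":[-1,0,0],"spin":0},{"translation":[0,0,0],"spin":0}]' 0.6
python3 -m inch '[{"translation":[0,0,-1],"spin":0},{"translation":[0,0,-1.5],"spin":0},{"translation":[0,0,-1.5],"spin":0},{"translation":[0,0,-0.6],"spin":0},{"translation":[0,0,0],"spin":0},{"translation":[0,0,0],"spin":0}]' 1
python3 st.py .397 -.33 .152
python3 -c "
from h import *
snap('wrist','w18.png',(180,130,420,310),3.3)"
```

```text
time: 45.28
ee_pos: [0.4413, -0.3296, 0.1869]
eef_rot: [-0.006, 0.733, -0.009, 0.68]
ft_force: [0.2, -0.3, -0.6]
width: 0.0348
time: 46.02
ee_pos: [0.3906, -0.3292, 0.1892]
eef_rot: [-0.005, 0.733, -0.008, 0.68]
ft_force: [-0.0, 0.0, -0.2]
width: 0.0007
t 46.02 pos [ 0.3906 -0.3292  0.1892] F [-0.   0.  -0.2] w 0.0007
tilt deg 4.47 yaw err -0.21
to go tool cm [ 3.67 -0.01  0.92]
```

View pics/w18.png

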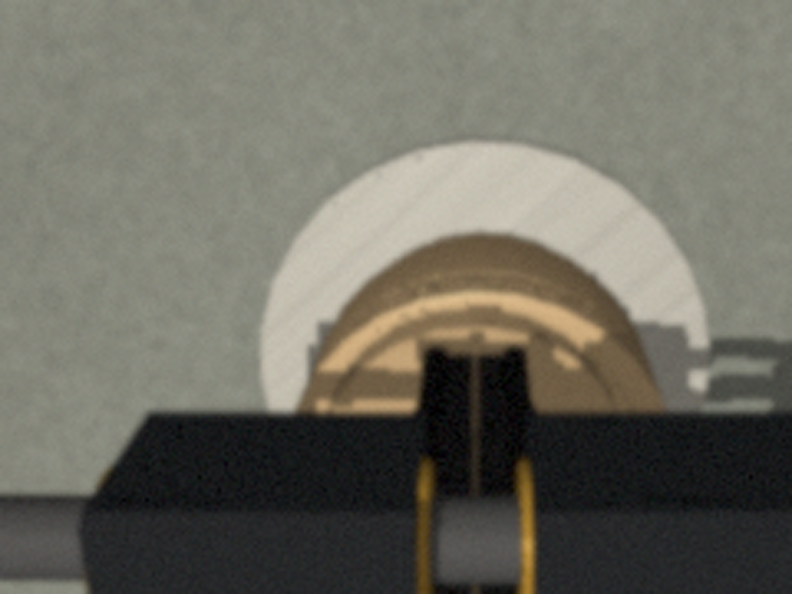

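```bash
python3 -m inch '[{"translation":[1,0,0.2],"spin":0},{"translation":[1.5,0,0.3],"spin":0},{"translation":[0.9,0,0.2],"spin":0},{"translation":[0,0,0],"spin":0},{"translation":[0,0,0],"spin":0}]'
python3 st.py .409 -.33 .152
```

```text
time: 46.7
ee_pos: [0.3957, -0.3295, 0.1511]
eef_rot: [-0.006, 0.734, -0.008, 0.679]
ft_force: [0.2, -0.3, -0.1]
width: 0.0004
t 46.7 pos [ 0.3957 -0.3295  0.1511] F [ 0.2 -0.3 -0.1] w 0.0004
tilt deg 4.6 yaw err -0.15
to go tool cm [-0.19 -0.05  1.32]
```

```bash
python3 -m inch '[{"translation":[-0.05,0,0.5],"spin":0},{"translation":[-0.05,0,0.5],"spin":0},{"translation":[0,0,0.3],"spin":0},{"translation":[0,0,0],"spin":0}]'
python3 st.py .409 -.33 .152
```

```text
time: 47.2
ee_pos: [0.4095, -0.3299, 0.1519]
eef_rot: [-0.006, 0.734, -0.008, 0.679]
ft_force: [-2.4, 0.1, 0.3]
width: 0.0004
t 47.2 pos [ 0.4095 -0.3299  0.1519] F [-2.4  0.1  0.3] w 0.0004
tilt deg 4.59 yaw err -0.17
to go tool cm [-0.   -0.01 -0.05]
```

Contact with the knob (−2.4 N). I keep pushing gently.

```bash
python3 -m inch '[{"translation":[0,0,0.3],"spin":0},{"translation":[0,0,0.3],"spin":0},{"translation":[0,0,0],"spin":0}]'
python3 st.py .416 -.33 .152
python3 -m inch '[{"translation":[0,0,0.3],"spin":0},{"translation":[0,0,0.3],"spin":0},{"translation":[0,0,0],"spin":0}]'
python3 st.py .416 -.33 .152
python3 -c "
from h import *
snap('wrist','w19.png',(180,130,420,310),3.3)
snap('scene','s19.png',(215,75,295,155),7)
snap('side','d19.png',(220,250,340,390),5)"
```

```text
time: 47.58
ee_pos: [0.4097, -0.3306, 0.1514]
eef_rot: [-0.003, 0.738, -0.009, 0.675]
ft_force: [-1.4, -0.5, 1.1]
width: 0.0001
t 47.58 pos [ 0.4097 -0.3306  0.1514] F [-1.4 -0.5  1.1] w 0.0001
tilt deg 5.13 yaw err -0.41
to go tool cm [-0.12  0.07  0.62]
time: 47.95
ee_pos: [0.41, -0.331, 0.151]
eef_rot: [-0.0, 0.741, -0.009, 0.671]
ft_force: [-2.4, 0.8, 0.6]
width: 0.0004
t 47.95 pos [ 0.41  -0.331  0.151] F [-2.4  0.8  0.6] w 0.0004
tilt deg 5.69 yaw err -0.64
to go tool cm [-0.16  0.1   0.59]
```

View pics/w19.png

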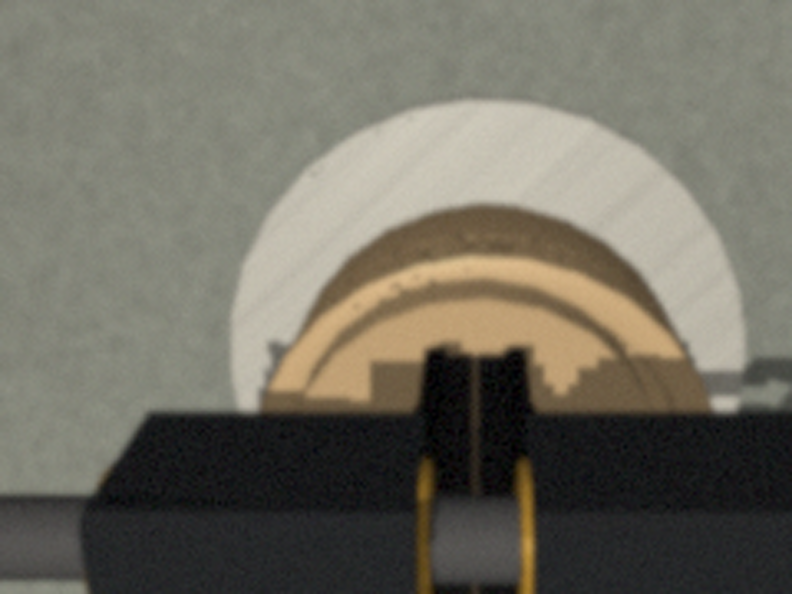

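View pics/s19.png

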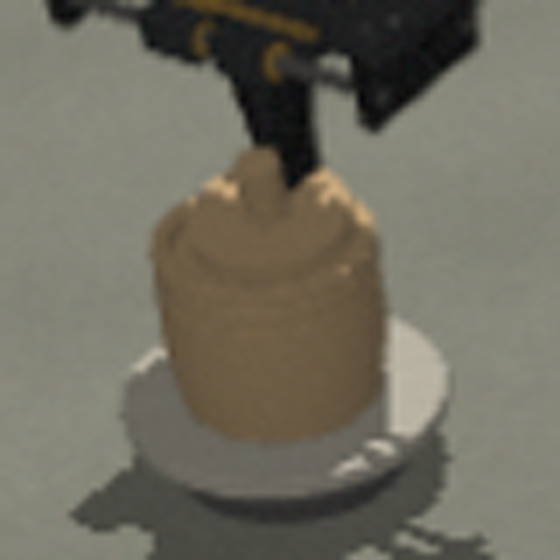

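View pics/d19.png

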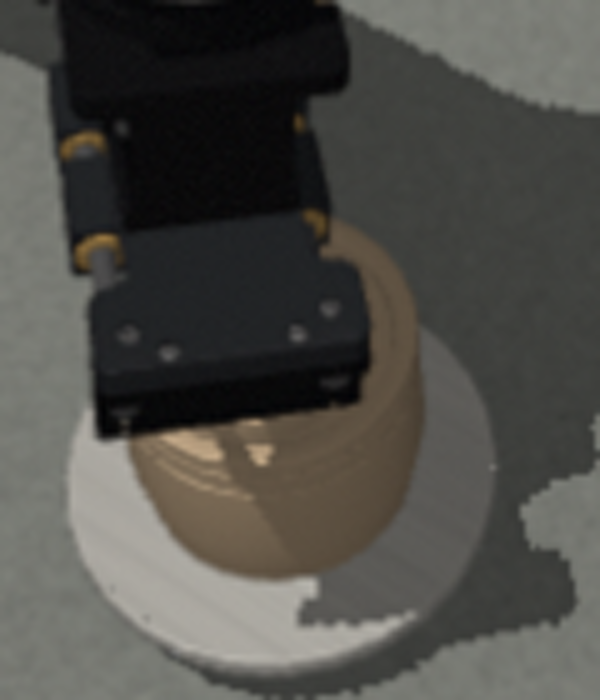

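The knob will not slide: with the centre 10 mm off, the low edge has hooked into the 56 mm hole. I regrasp the knob, lift a little, shift to the axis and lower.

```bash
python3 -m inch '[{"translation":[-0.5,0,-0.6],"spin":0.6},{"translation":[-2,0,-0.3],"spin":0},{"translation":[-2,0,0],"spin":0},{"translation":[0,0,0],"spin":0},{"translation":[0,0,0],"spin":0}]' 0.5
python3 st.py .43 -.33 .18
python3 -c "
from h import *
snap('wrist','w20.png',(180,130,420,310),3.3)"
```

```text
time: 48.72
ee_pos: [0.4071, -0.3299, 0.1982]
eef_rot: [0.003, 0.739, -0.013, 0.673]
ft_force: [0.6, 0.1, -0.5]
width: 0.0405
t 48.73 pos [ 0.4071 -0.3299  0.1982] F [ 0.6  0.1 -0.5] w 0.0405
tilt deg 5.41 yaw err -1.24
to go tool cm [1.6  0.07 2.45]
```

View pics/w20.png

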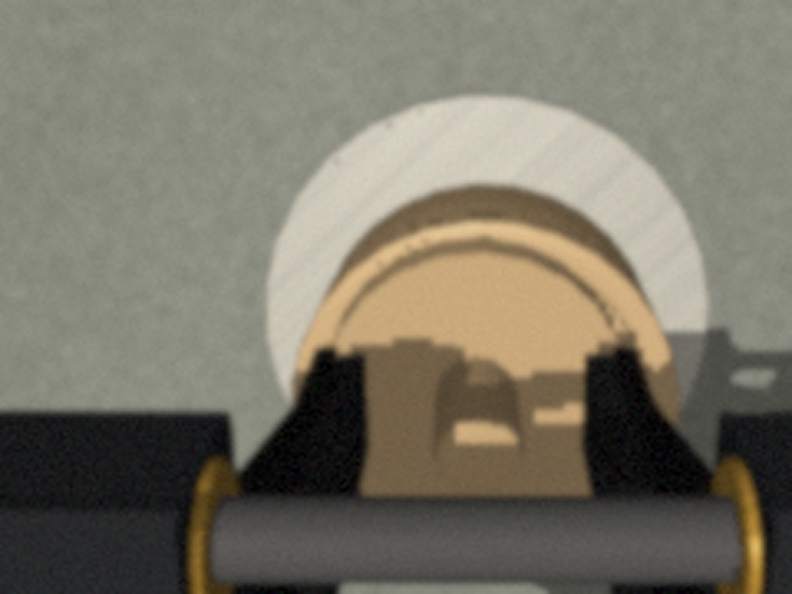

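```bash
python3 - <<'E'
from h import *
f=lambda p:[(p[0]+.5)/3.3-.5+180,(p[1]+.5)/3.3-.5+130]
print('knobtop?',onz('wrist',[f((480,440))],.151).round(4),'rim outer',onz('wrist',[f((487,220))],.118).round(4),'lid edge top',onz('wrist',[f((487,252))],.128).round(4),'under',onz('wrist',[f((487,240))],.119).round(4))
E
python3 -m inch '[{"translation":[0,0,1],"spin":-1.2},{"translation":[0,0,1],"spin":0},{"translation":[0.5,0,0.3],"spin":0},{"translation":[0,0,0],"spin":0},{"translation":[0,0,0],"spin":0}]'
python3 st.py .43 -.33 .148
python3 -c "
from h import *
snap('wrist','w21.png',(180,130,420,310),3.3)"
```

```text
knobtop? [[ 0.4277 -0.3294  0.151 ]] rim outer [[ 0.3845 -0.3271  0.118 ]] lid edge top [[ 0.3902 -0.3271  0.128 ]] under [[ 0.3893 -0.3272  0.119 ]]
time: 49.4
ee_pos: [0.4309, -0.3298, 0.1887]
eef_rot: [-0.005, 0.74, -0.004, 0.672]
ft_force: [0.1, -1.2, 0.6]
width: 0.0437
t 49.4 pos [ 0.4309 -0.3298  0.1887] F [ 0.1 -1.2  0.6] w 0.0437
tilt deg 5.55 yaw err 0.06
to go tool cm [4.06 0.03 0.3 ]
```

View pics/w21.png

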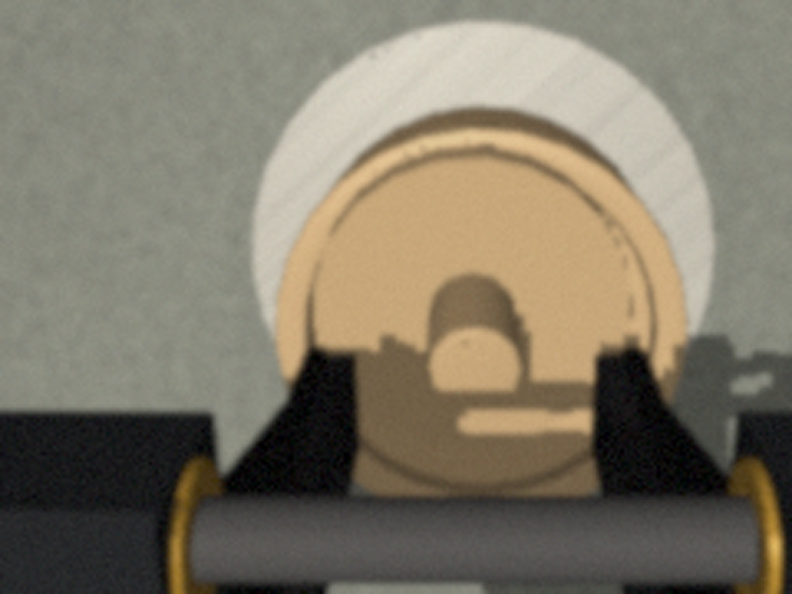

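Wrist: knob top at crop (475,367). The disc spans rows 155 to about 487, with only a thin crescent of wall at its upper edge.

```bash
python3 - <<'E'
from h import *
f=lambda p:[(p[0]+.5)/3.3-.5+180,(p[1]+.5)/3.3-.5+130]
for z in (.149,.152): print('knobtop',onz('wrist',[f((475.5,367))],z).round(4))
print('rim outer',onz('wrist',[f((480,130))],.118).round(4),'-x edge top',[onz('wrist',[f((480,155))],z).round(4) for z in (.12,.128)],'+x edge',[onz('wrist',[f((480,487))],z).round(4) for z in (.12,.128)])
E
python3 -m inch '[{"translation":[1.3,0,0.1],"spin":0},{"translation":[1.4,0,0.1],"spin":0},{"translation":[0.9,0,0.1],"spin":0},{"translation":[0,0,0],"spin":0},{"translation":[0,0,0],"spin":0}]'
python3 st.py .43 -.33 .147
```

```text
knobtop [[ 0.4314 -0.3294  0.149 ]]
knobtop [[ 0.4303 -0.3294  0.152 ]]
rim outer [[ 0.3849 -0.3288  0.118 ]] -x edge top [array([[ 0.3905, -0.3287,  0.12  ]]), array([[ 0.3894, -0.3287,  0.128 ]])] +x edge [array([[ 0.4735, -0.3286,  0.12  ]]), array([[ 0.4694, -0.3286,  0.128 ]])]
time: 50.08
ee_pos: [0.4296, -0.3302, 0.1495]
eef_rot: [-0.004, 0.74, -0.004, 0.672]
ft_force: [-0.3, 0.6, -0.3]
width: 0.0437
t 50.08 pos [ 0.4296 -0.3302  0.1495] F [-0.3  0.6 -0.3] w 0.0437
tilt deg 5.59 yaw err 0.03
to go tool cm [0.25 0.02 0.06]
```

```bash
python3 -m inch '[{"translation":[0.25,0,0.1],"spin":0},{"translation":[0,0,0],"spin":0},{"translation":[0,0,0],"spin":0},{"translation":[0,0,0],"spin":0},{"translation":[0,0,0],"spin":0},{"translation":[0,0,0],"spin":0},{"translation":[0,0,0],"spin":0}]' 1 8
python3 st.py .43 -.33 .147
python3 -m inch '[{"translation":[-0.4,0,0],"spin":0},{"translation":[-0.3,0,0.2],"spin":0},{"translation":[-0.2,0,0.2],"spin":0},{"translation":[0,0,0.2],"spin":0},{"translation":[0,0,0],"spin":0},{"translation":[0,0,0],"spin":0}]'
python3 st.py .4385 -.33 .147
python3 -c "
from h import *
snap('wrist','w22.png',(180,130,420,310),3.3)"
```

```text
time: 50.95
ee_pos: [0.4308, -0.3305, 0.1476]
eef_rot: [-0.004, 0.74, -0.005, 0.673]
ft_force: [0.4, 0.1, -1.0]
width: 0.02
t 50.95 pos [ 0.4308 -0.3305  0.1476] F [ 0.4  0.1 -1. ] w 0.02
tilt deg 5.52 yaw err 0.03
to go tool cm [ 0.06  0.05 -0.07]
time: 51.7
ee_pos: [0.4382, -0.3301, 0.1564]
eef_rot: [-0.005, 0.74, -0.004, 0.672]
ft_force: [0.1, 0.7, -1.2]
width: 0.0201
t 51.7 pos [ 0.4382 -0.3301  0.1564] F [ 0.1  0.7 -1.2] w 0.0201
tilt deg 5.53 yaw err 0.05
to go tool cm [0.93 0.02 0.12]
```

View pics/w22.png

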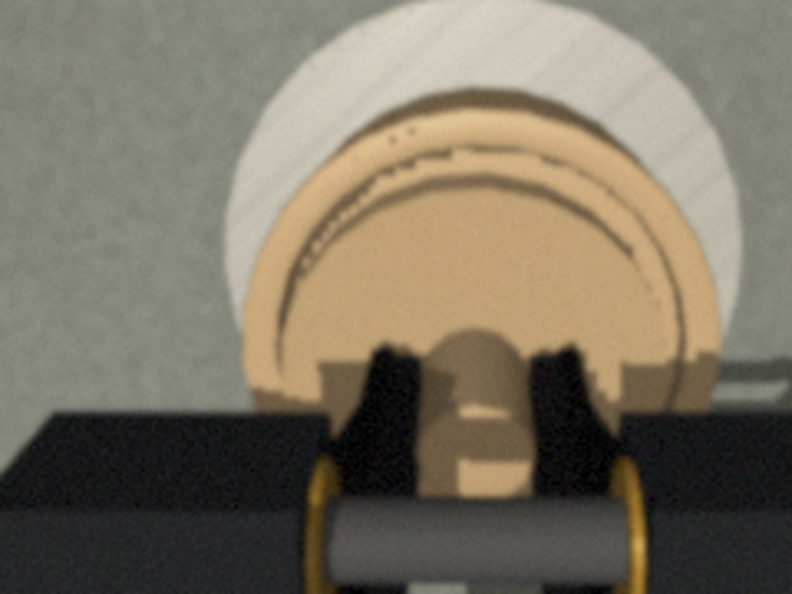

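The whole disc is now inside the recess outline on the −x side (edge row 180, recess edge row 150). I lower it.

```bash
python3 -m inch '[{"translation":[0.3,0,0.03],"spin":0},{"translation":[0.3,0,0.02],"spin":0},{"translation":[0.2,0,0],"spin":0},{"translation":[0,0,0],"spin":0}]'
python3 st.py .4365 -.33 .1435
python3 -m inch '[{"translation":[0.3,0,-0.05],"spin":0},{"translation":[0.2,0,-0.05],"spin":0},{"translation":[0,0,0],"spin":0}]'
python3 st.py .4365 -.33 .1435
python3 -c "
from h import *
snap('wrist','w23.png',(180,130,420,310),3.3)"
```

```text
time: 52.25
ee_pos: [0.4376, -0.3303, 0.1477]
eef_rot: [-0.004, 0.74, -0.004, 0.672]
ft_force: [-1.0, -0.2, 0.4]
width: 0.0196
t 52.25 pos [ 0.4376 -0.3303  0.1477] F [-1.  -0.2  0.4] w 0.0196
tilt deg 5.55 yaw err 0.03
to go tool cm [ 0.43  0.03 -0.07]
time: 52.62
ee_pos: [0.4361, -0.3309, 0.1431]
eef_rot: [-0.004, 0.74, -0.005, 0.673]
ft_force: [-0.9, 0.3, 1.6]
width: 0.0197
t 52.62 pos [ 0.4361 -0.3309  0.1431] F [-0.9  0.3  1.6] w 0.0197
tilt deg 5.52 yaw err 0.0
to go tool cm [-0.04  0.09  0.04]
```

View pics/w23.png

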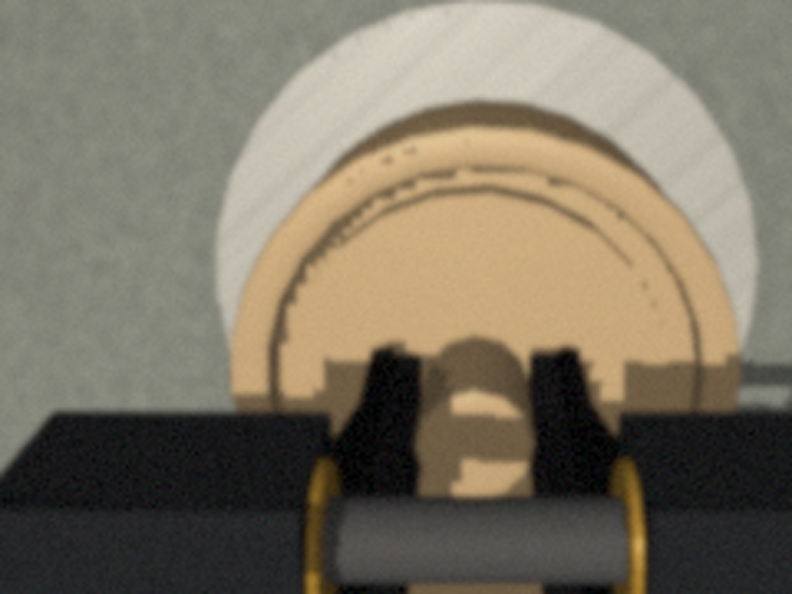

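The disc lies inside the recess with a small, even gap. I release it.

```bash
python3 -m inch '[{"translation":[0,0,0],"spin":0},{"translation":[0,0,0],"spin":0},{"translation":[0,0,0],"spin":0},{"translation":[0,0,0],"spin":0},{"translation":[0,0,0],"spin":0}]' 0.4 8
python3 -m inch '[{"translation":[-1,0,0.1],"spin":0},{"translation":[-2,0,0.2],"spin":0},{"translation":[-3,0,0.2],"spin":0},{"translation":[-3,0,0.2],"spin":0},{"translation":[0,0,-3],"spin":0},{"translation":[0,0,0],"spin":0},{"translation":[0,0,0],"spin":0}]'
python3 st.py .4365 -.33 .1435
python3 -c "
from h import *
snap('wrist','w24.png',(220,130,420,280),4)
snap('side','d24.png',(220,250,340,390),5)
snap('scene','s24.png',(215,75,295,155),7)"
```

```text
time: 53.3
ee_pos: [0.4364, -0.3305, 0.1428]
eef_rot: [-0.005, 0.74, -0.005, 0.673]
ft_force: [0.6, 0.1, -0.0]
width: 0.0513
time: 54.18
ee_pos: [0.4234, -0.3295, 0.2417]
eef_rot: [-0.005, 0.739, -0.005, 0.674]
ft_force: [0.7, 0.9, 0.9]
width: 0.0524
t 54.17 pos [ 0.4234 -0.3295  0.2417] F [0.7 0.9 0.9] w 0.0524
tilt deg 5.35 yaw err 0.06
to go tool cm [9.66 0.09 2.21]
```

View pics/w24.png

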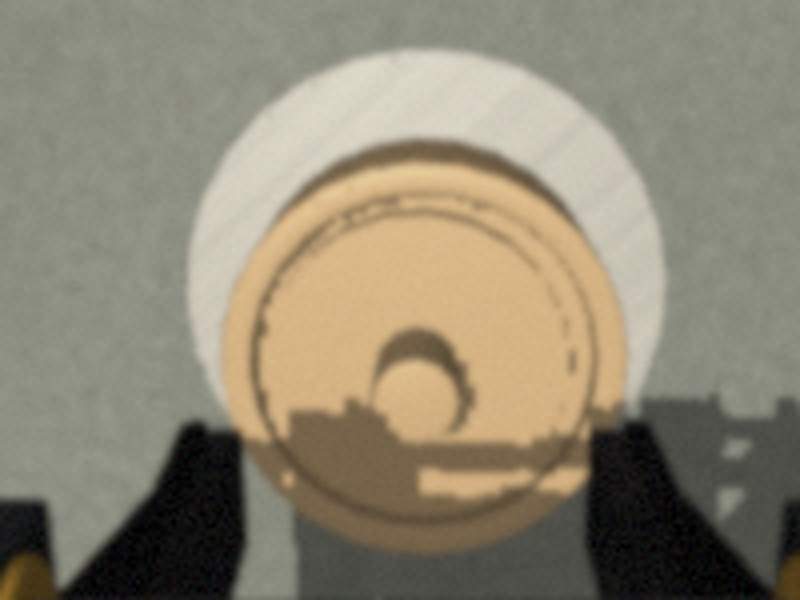

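View pics/d24.png

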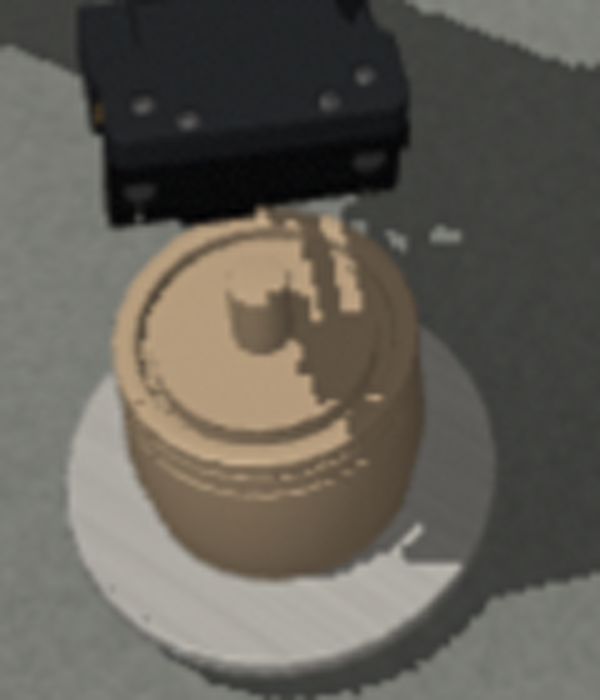

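View pics/s24.png

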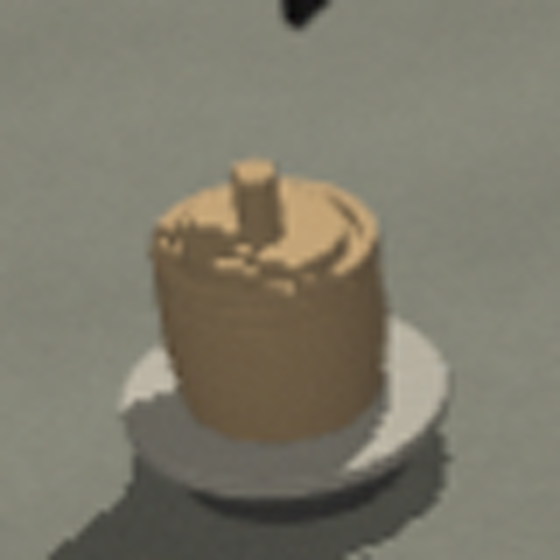

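All three views show the lid seated level inside the recess. I check the numbers.

```bash
python3 - <<'E'
from h import *
f=lambda p:[(p[0]+.5)/4-.5+220,(p[1]+.5)/4-.5+130]
D=lambda p:[(p[0]+.5)/5-.5+220,(p[1]+.5)/5-.5+250]
S=lambda p:[(p[0]+.5)/7-.5+215,(p[1]+.5)/7-.5+75]
print('knob w',onz('wrist',[f((417,400))],.149).round(4),'d',onz('side',[D((258,271))],.149).round(4),'s',onz('scene',[S((255,170))],.149).round(4))
P=onz('wrist',[f((424,161)),f((424,552)),f((222,350)),f((628,350))],.118); print('rim',P.round(4).tolist())
P=onz('wrist',[f((424,210)),f((424,522))],.12); print('disc x ends',P.round(4).tolist())
E
```

```text
knob w [[ 0.4325 -0.33    0.149 ]] d [[ 0.4342 -0.3291  0.149 ]] s [[ 0.4317 -0.3314  0.149 ]]
rim [[0.3838, -0.3288, 0.118], [0.4829, -0.3286, 0.118], [0.4301, -0.378, 0.118], [0.4297, -0.2791, 0.118]]
disc x ends [[0.3951, -0.3287, 0.12], [0.4739, -0.3286, 0.12]]
```

The lid is centred within about 2 mm in all views, and the pots still stand on the side board. Next I return the pots, starting with the beaker.

```bash
python3 -m inch '[{"translation":[0,2,0],"spin":0},{"translation":[0,4.5,0.3],"spin":0},{"translation":[0,4.5,0.3],"spin":0},{"translation":[0,4.5,0.3],"spin":0},{"translation":[0,4.5,0.3],"spin":0},{"translation":[0,4.5,0.3],"spin":0},{"translation":[0,4.5,0.3],"spin":0},{"translation":[0,4.5,0.3],"spin":0},{"translation":[0,4.5,0.3],"spin":0},{"translation":[0,4.5,0.3],"spin":0},{"translation":[0,4.5,0.3],"spin":0},{"translation":[0,4.5,0.3],"spin":0},{"translation":[0,4.5,0.3],"spin":0},{"translation":[0,4.5,0.3],"spin":0},{"translation":[0,4.5,0.3],"spin":0},{"translation":[0,1,0],"spin":0},{"translation":[0,0,0],"spin":0},{"translation":[0,0,0],"spin":0}]' 0 20
python3 st.py .4718 .3433 .2
python3 -c "
from h import *
snap('wrist','w25.png')
snap('side','d25.png',(170,60,370,240),4)"
```

```text
time: 56.58
ee_pos: [0.4659, 0.3531, 0.2196]
eef_rot: [-0.007, 0.743, -0.007, 0.669]
ft_force: [-0.1, -0.4, -0.4]
width: 0.0869
t 56.58 pos [0.4659 0.3531 0.2196] F [-0.1 -0.4 -0.4] w 0.0869
tilt deg 6.06 yaw err 0.09
to go tool cm [ 1.91 -0.94  0.79]
```

View pics/w25.png

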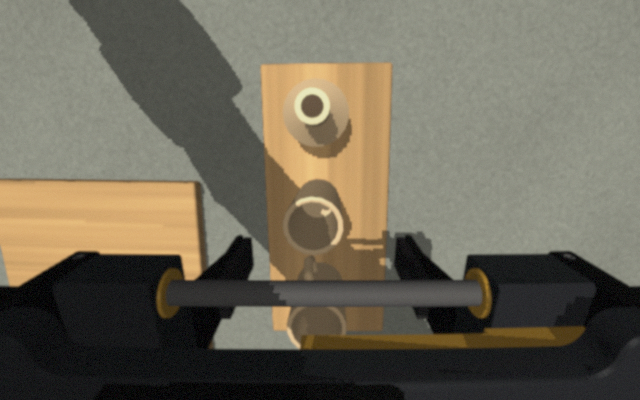

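View pics/d25.png

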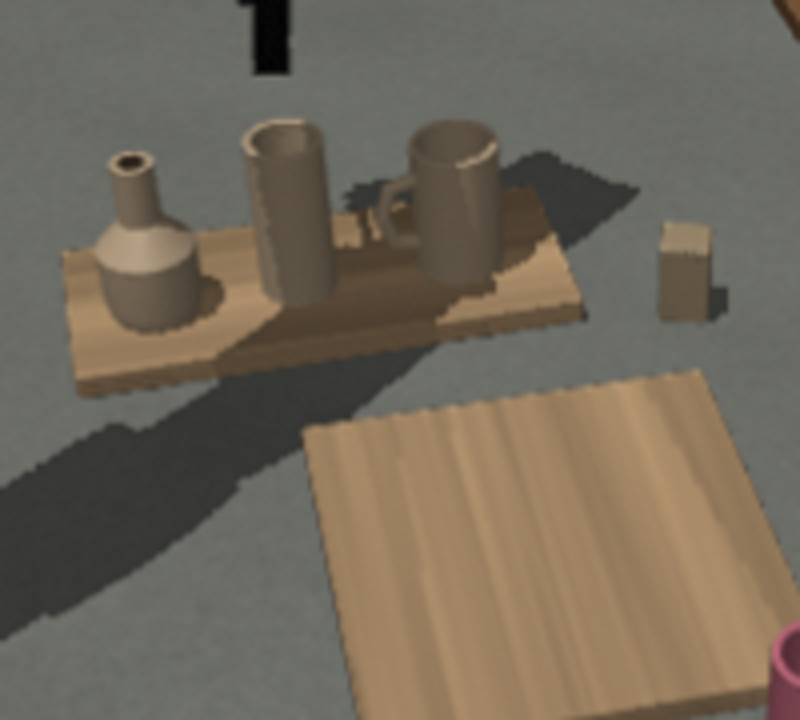

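```bash
python3 - <<'E'
from h import *
print(onz('wrist',[(313,223)],.135).round(4))
E
python3 -m inch '[{"translation":[1,-0.5,0.5],"spin":0},{"translation":[1.5,-0.4,0.4],"spin":0},{"translation":[2,0,0.4],"spin":0},{"translation":[2,0,0.2],"spin":0},{"translation":[2,0,0.2],"spin":0},{"translation":[1.5,0,0.2],"spin":0},{"translation":[0,0,0],"spin":0},{"translation":[0,0,0],"spin":0}]'
python3 st.py .4718 .3433 .1092
```

```text
[[0.4665 0.3431 0.135 ]]
time: 57.68
ee_pos: [0.4764, 0.3354, 0.1111]
eef_rot: [-0.005, 0.743, -0.01, 0.669]
ft_force: [0.1, -0.0, 0.7]
width: 0.0868
t 57.67 pos [0.4764 0.3354 0.1111] F [ 0.1 -0.   0.7] w 0.0868
tilt deg 6.11 yaw err -0.28
to go tool cm [ 0.22  0.79 -0.44]
```

```bash
python3 -m inch '[{"translation":[0.2,0.7,-0.4],"spin":0},{"translation":[0,0,0],"spin":0},{"translation":[0,0,0],"spin":0}]'
python3 st.py .4718 .3433 .1092
```

```text
time: 58.05
ee_pos: [0.4725, 0.3438, 0.1109]
eef_rot: [-0.005, 0.742, -0.009, 0.67]
ft_force: [-0.2, 0.0, 0.2]
width: 0.087
t 58.05 pos [0.4725 0.3438 0.1109] F [-0.2  0.   0.2] w 0.087
tilt deg 5.98 yaw err -0.26
to go tool cm [ 0.18 -0.05 -0.05]
```

```bash
python3 -m inch '[{"translation":[0,0,0],"spin":0},{"translation":[0,0,0],"spin":0},{"translation":[0,0,0],"spin":0},{"translation":[0,0,0],"spin":0},{"translation":[0,0,0],"spin":0},{"translation":[0,0,0],"spin":0},{"translation":[0,0,0],"spin":0}]' 1 20
python3 st.py
python3 -m inch '[{"translation":[-1,0,0],"spin":0},{"translation":[-3,0,0],"spin":0},{"translation":[-3,0,0],"spin":0},{"translation":[-2,0,0],"spin":0},{"translation":[0,-1.5,-0.5],"spin":0},{"translation":[0,-3,0],"spin":0},{"translation":[0,-3.5,0],"spin":0},{"translation":[0,-4,1],"spin":0},{"translation":[0,-4,2],"spin":0},{"translation":[0,-4,2],"spin":0},{"translation":[0,-4,2],"spin":0},{"translation":[0,-4,2],"spin":0},{"translation":[0,-4,2],"spin":0},{"translation":[0,-3,2],"spin":0},{"translation":[0,-2,1],"spin":0},{"translation":[0,0,0],"spin":0},{"translation":[0,0,0],"spin":0}]'
python3 st.py .6165 -.0377 .111
```

```text
time: 58.92
ee_pos: [0.4727, 0.3437, 0.1112]
eef_rot: [-0.005, 0.742, -0.009, 0.67]
ft_force: [-0.8, -0.1, 0.1]
width: 0.0516
t 58.92 pos [0.4727 0.3437 0.1112] F [-0.8 -0.1  0.1] w 0.0516
tilt deg 5.95 yaw err -0.28
time: 61.05
ee_pos: [0.6057, -0.0485, 0.1892]
eef_rot: [-0.005, 0.747, -0.012, 0.664]
ft_force: [-0.3, 0.4, -2.0]
width: 0.0514
t 61.05 pos [ 0.6057 -0.0485  0.1892] F [-0.3  0.4 -2. ] w 0.0514
tilt deg 6.88 yaw err -0.52
to go tool cm [7.61 1.28 1.98]
```

```bash
python3 -m inch '[{"translation":[1,0.6,0.6],"spin":-0.5},{"translation":[1.5,0.5,0.6],"spin":0},{"translation":[2,0.1,0.6],"spin":0},{"translation":[1.5,0,0.2],"spin":0},{"translation":[0.8,0,0],"spin":0},{"translation":[0,0,0],"spin":0},{"translation":[0,0,0],"spin":0}]'
python3 st.py .6175 -.0377 .111
```

```text
time: 61.92
ee_pos: [0.6168, -0.0344, 0.1125]
eef_rot: [-0.009, 0.748, -0.007, 0.663]
ft_force: [-0.3, 0.9, -1.1]
width: 0.0511
t 61.92 pos [ 0.6168 -0.0344  0.1125] F [-0.3  0.9 -1.1] w 0.0511
tilt deg 7.03 yaw err 0.23
to go tool cm [ 0.15 -0.32  0.09]
```

```bash
python3 -m inch '[{"translation":[-0.05,-0.3,0.1],"spin":0},{"translation":[0.2,0,0],"spin":0},{"translation":[0.3,0,0],"spin":0},{"translation":[0.2,0,0],"spin":0},{"translation":[0,0,0],"spin":0}]'
python3 st.py .6175 -.0377 .111
```

```text
time: 62.55
ee_pos: [0.6192, -0.0382, 0.1118]
eef_rot: [-0.008, 0.746, -0.007, 0.666]
ft_force: [0.3, 0.2, -2.4]
width: 0.0515
t 62.55 pos [ 0.6192 -0.0382  0.1118] F [ 0.3  0.2 -2.4] w 0.0515
tilt deg 6.65 yaw err 0.18
to go tool cm [ 0.1   0.05 -0.16]
```

```bash
python3 -m inch '[{"translation":[0.3,0,-0.05],"spin":0},{"translation":[0.2,0,-0.05],"spin":0},{"translation":[0,0,0],"spin":0}]'
python3 st.py .6175 -.0377 .111
```

```text
time: 62.92
ee_pos: [0.6195, -0.0385, 0.1114]
eef_rot: [-0.008, 0.744, -0.007, 0.668]
ft_force: [-1.8, 0.2, -3.4]
width: 0.0512
t 62.92 pos [ 0.6195 -0.0385  0.1114] F [-1.8  0.2 -3.4] w 0.0512
tilt deg 6.32 yaw err 0.15
to go tool cm [ 0.06  0.08 -0.2 ]
```

```bash
python3 -m inch '[{"translation":[0,0,0],"spin":0},{"translation":[0,0,0],"spin":0},{"translation":[0,0,0],"spin":0},{"translation":[0,0,0],"spin":0},{"translation":[0,0,0],"spin":0},{"translation":[0,0,0],"spin":0}]' 0 20
python3 -m inch '[{"translation":[-2,0,0.1],"spin":0},{"translation":[-4,0,0],"spin":0},{"translation":[-4,0,0],"spin":0},{"translation":[-2,0,0],"spin":0},{"translation":[0,0,0],"spin":0},{"translation":[0,0,0],"spin":0}]'
python3 st.py .3751 .3431 .22
python3 -c "
from h import *
snap('side','d26.png',(170,60,390,240),3.5)
snap('scene','s26.png',(230,150,410,270),4.4)"
```

```text
time: 63.68
ee_pos: [0.6194, -0.0386, 0.1104]
eef_rot: [-0.008, 0.745, -0.007, 0.667]
ft_force: [0.0, 0.2, -0.2]
width: 0.0867
time: 64.42
ee_pos: [0.6329, -0.0361, 0.2313]
eef_rot: [-0.008, 0.745, -0.007, 0.666]
ft_force: [0.2, 0.7, 0.2]
width: 0.0871
t 64.42 pos [ 0.6329 -0.0361  0.2313] F [0.2 0.7 0.2] w 0.0871
tilt deg 6.52 yaw err 0.15
to go tool cm [  3.2   38.01 -25.48]
```

View pics/s26.png

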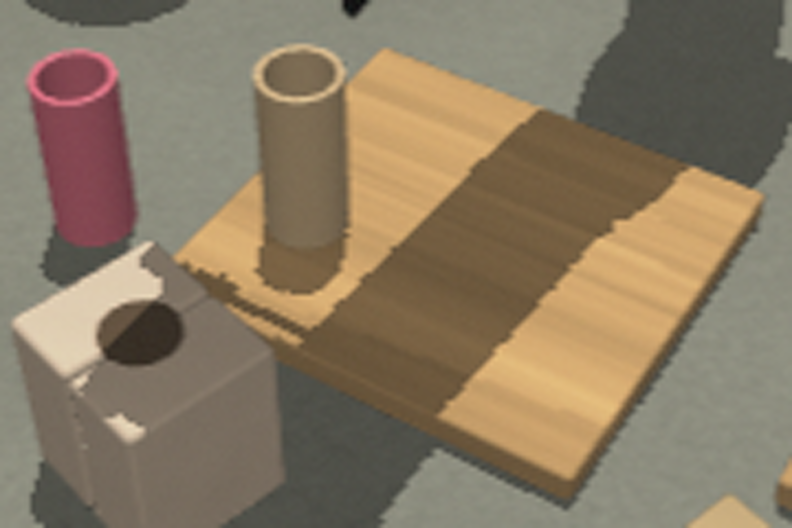

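View pics/d26.png

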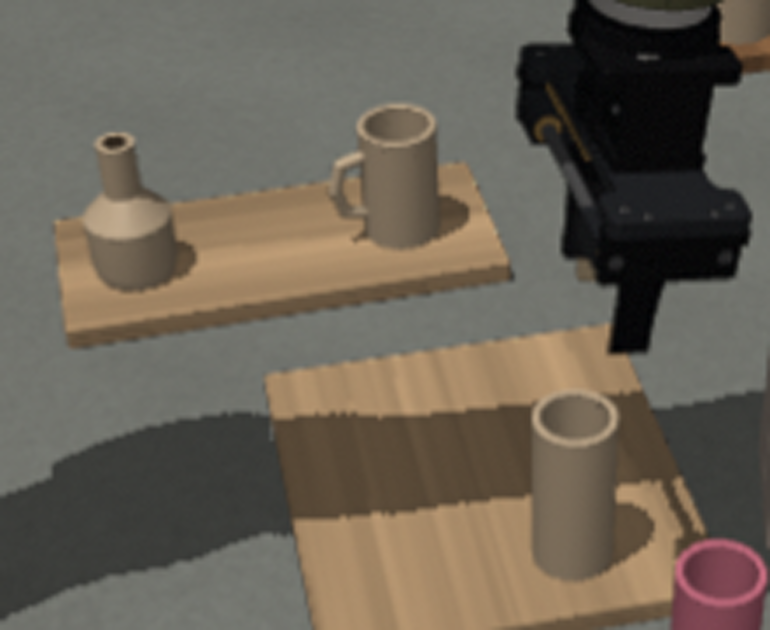

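The beaker is upright about 2–3 mm from its old rim position (300,74 versus 305,75 in the crop). Next is the vase.

```bash
python3 -m inch '[{"translation":[0,1.8,-1.2],"spin":0},{"translation":[0,3.6,-2.3],"spin":0},{"translation":[0,3.6,-2.3],"spin":0},{"translation":[0,3.6,-2.3],"spin":0},{"translation":[0,3.6,-2.3],"spin":0},{"translation":[0,3.6,-2.3],"spin":0},{"translation":[0,3.6,-2.3],"spin":0},{"translation":[0,3.6,-2.3],"spin":0},{"translation":[0,3.6,-2.3],"spin":0},{"translation":[0,3.6,-2.3],"spin":0},{"translation":[0,1.8,-1],"spin":0},{"translation":[0,0,0],"spin":0},{"translation":[0,0,0],"spin":0}]'
python3 st.py .3751 .3431 .18
```

```text
time: 66.15
ee_pos: [0.3924, 0.3312, 0.2378]
eef_rot: [-0.01, 0.751, -0.011, 0.66]
ft_force: [-0.2, -1.4, -0.2]
width: 0.0868
t 66.15 pos [0.3924 0.3312 0.2378] F [-0.2 -1.4 -0.2] w 0.0868
tilt deg 7.52 yaw err 0.09
to go tool cm [ 5.92  1.36 -0.98]
```

```bash
python3 -m inch '[{"translation":[2,0.5,-0.4],"spin":0},{"translation":[2,0.5,-0.3],"spin":0},{"translation":[1,0,0],"spin":0},{"translation":[0,0,0],"spin":0},{"translation":[0,0,0],"spin":0}]'
python3 st.py .3751 .3431 .112
python3 -c "
from h import *
snap('wrist','w27.png')"
```

```text
time: 66.78
ee_pos: [0.383, 0.3348, 0.1878]
eef_rot: [-0.008, 0.75, -0.014, 0.661]
ft_force: [-0.0, -0.2, 0.9]
width: 0.0874
t 66.78 pos [0.383  0.3348 0.1878] F [-0.  -0.2  0.9] w 0.0874
tilt deg 7.45 yaw err -0.41
to go tool cm [7.59 1.06 0.16]
```

View pics/w27.png

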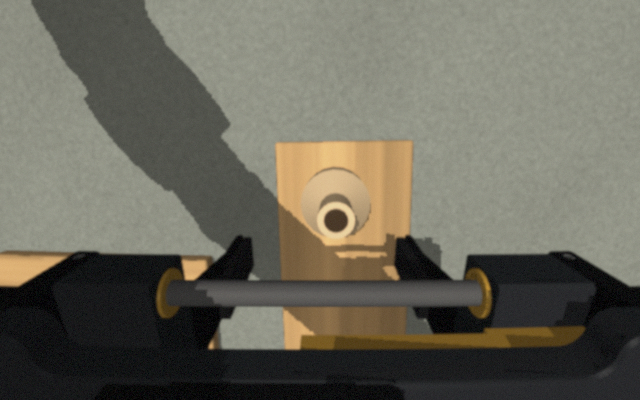

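```bash
python3 - <<'E'
from h import *
print(onz('wrist',[(336,221)],.132).round(4))
E
python3 -m inch '[{"translation":[1.5,0.6,0],"spin":-0.4},{"translation":[2,0.4,0.1],"spin":0},{"translation":[1.5,0,0.1],"spin":0},{"translation":[0,0,0],"spin":0},{"translation":[0,0,0],"spin":0}]'
python3 st.py .3751 .3431 .113
```

```text
[[0.3722 0.3431 0.132 ]]
time: 67.45
ee_pos: [0.3788, 0.3445, 0.1354]
eef_rot: [-0.01, 0.75, -0.011, 0.661]
ft_force: [0.3, 0.6, 0.2]
width: 0.087
t 67.45 pos [0.3788 0.3445 0.1354] F [0.3 0.6 0.2] w 0.087
tilt deg 7.38 yaw err 0.06
to go tool cm [ 2.27 -0.08 -0.09]
```

```bash
python3 -m inch '[{"translation":[1,0,-0.1],"spin":0},{"translation":[0.9,0,0],"spin":0},{"translation":[0,0,0],"spin":0},{"translation":[0,0,0],"spin":0}]'
python3 st.py .3751 .3431 .113
```

```text
time: 67.95
ee_pos: [0.3757, 0.3441, 0.1162]
eef_rot: [-0.01, 0.75, -0.01, 0.662]
ft_force: [0.8, -0.2, -0.8]
width: 0.087
t 67.95 pos [0.3757 0.3441 0.1162] F [ 0.8 -0.2 -0.8] w 0.087
tilt deg 7.3 yaw err 0.05
to go tool cm [ 0.33 -0.09 -0.02]
```

```bash
python3 -m inch '[{"translation":[0.1,0,0],"spin":0},{"translation":[0,0,0],"spin":0},{"translation":[0,0,0],"spin":0},{"translation":[0,0,0],"spin":0},{"translation":[0,0,0],"spin":0},{"translation":[0,0,0],"spin":0},{"translation":[0,0,0],"spin":0},{"translation":[0,0,0],"spin":0},{"translation":[0,0,0],"spin":0},{"translation":[0,0,0],"spin":0}]' 1 20
python3 st.py
python3 -m inch '[{"translation":[-1,0,0],"spin":0},{"translation":[-3,0,0],"spin":0},{"translation":[-3,0,0],"spin":0},{"translation":[-1,0,0],"spin":0},{"translation":[0,-2,0.8],"spin":0},{"translation":[0,-4,1.8],"spin":0},{"translation":[0,-4,2.2],"spin":0},{"translation":[0,-4,2.2],"spin":0},{"translation":[0,-4,2.2],"spin":0},{"translation":[0,-4,2.2],"spin":0},{"translation":[0,-4,2.2],"spin":0},{"translation":[0,-2.5,1.5],"spin":0},{"translation":[0,0,0],"spin":0},{"translation":[0,0,0],"spin":0}]'
python3 st.py .545 .0475 .1162
```

```text
time: 69.2
ee_pos: [0.3759, 0.3442, 0.1158]
eef_rot: [-0.009, 0.749, -0.01, 0.662]
ft_force: [0.4, -0.2, -0.0]
width: 0.0272
t 69.2 pos [0.3759 0.3442 0.1158] F [ 0.4 -0.2 -0. ] w 0.0272
tilt deg 7.26 yaw err 0.03
time: 70.95
ee_pos: [0.5367, 0.0526, 0.1808]
eef_rot: [-0.012, 0.752, -0.01, 0.659]
ft_force: [-0.3, 1.0, -3.7]
width: 0.0272
t 70.95 pos [0.5367 0.0526 0.1808] F [-0.3  1.  -3.7] w 0.0272
tilt deg 7.82 yaw err 0.27
to go tool cm [ 6.3  -0.32  1.68]
```

```bash
python3 -m inch '[{"translation":[1.2,-0.2,0.5],"spin":0.2},{"translation":[1.8,-0.1,0.5],"spin":0},{"translation":[1.5,0,0.4],"spin":0},{"translation":[1.2,0,0.1],"spin":0},{"translation":[0,0,0],"spin":0},{"translation":[0,0,0],"spin":0}]'
python3 st.py .545 .0475 .1158
python3 -m inch '[{"translation":[0.3,0,0],"spin":0},{"translation":[0.2,0,0],"spin":0},{"translation":[0,0,0],"spin":0}]'
python3 st.py .545 .0475 .1158
```

```text
time: 71.7
ee_pos: [0.5428, 0.0503, 0.1168]
eef_rot: [-0.012, 0.753, -0.01, 0.658]
ft_force: [-0.2, -0.9, -3.1]
width: 0.0273
t 71.7 pos [0.5428 0.0503 0.1168] F [-0.2 -0.9 -3.1] w 0.0273
tilt deg 7.96 yaw err 0.31
to go tool cm [ 0.08 -0.28  0.23]
time: 72.08
ee_pos: [0.5444, 0.0497, 0.1165]
eef_rot: [-0.012, 0.751, -0.01, 0.66]
ft_force: [-0.4, -0.1, -3.6]
width: 0.0275
t 72.08 pos [0.5444 0.0497 0.1165] F [-0.4 -0.1 -3.6] w 0.0275
tilt deg 7.62 yaw err 0.26
to go tool cm [ 0.07 -0.22  0.07]
```

```bash
python3 -m inch '[{"translation":[0.3,0,0],"spin":0},{"translation":[0.2,0,0],"spin":0},{"translation":[0,0,0],"spin":0}]'
python3 st.py .545 .0475 .1158
python3 -m inch '[{"translation":[0,0,0],"spin":0},{"translation":[0,0,0],"spin":0},{"translation":[0,0,0],"spin":0},{"translation":[0,0,0],"spin":0},{"translation":[0,0,0],"spin":0},{"translation":[0,0,0],"spin":0},{"translation":[0,0,0],"spin":0}]' 0 20
python3 -m inch '[{"translation":[-2,0,0],"spin":0},{"translation":[-4,0,0],"spin":0},{"translation":[-4,0,0],"spin":0},{"translation":[-2,0,0],"spin":0},{"translation":[0,0,0],"spin":0},{"translation":[0,0,0],"spin":0}]'
python3 st.py .5832 .3443 .22
python3 -c "
from h import *
snap('side','d28.png',(170,60,390,240),3.5)
snap('scene','s28.png',(230,150,410,270),4.4)"
```

```text
time: 72.45
ee_pos: [0.5459, 0.0489, 0.1159]
eef_rot: [-0.011, 0.749, -0.01, 0.662]
ft_force: [-0.5, 0.5, -2.8]
width: 0.0273
t 72.45 pos [0.5459 0.0489 0.1159] F [-0.5  0.5 -2.8] w 0.0273
tilt deg 7.29 yaw err 0.2
to go tool cm [ 0.02 -0.14 -0.09]
time: 73.32
ee_pos: [0.5461, 0.049, 0.1157]
eef_rot: [-0.011, 0.749, -0.01, 0.662]
ft_force: [1.0, -0.2, -0.4]
width: 0.0844
time: 74.08
ee_pos: [0.5604, 0.0525, 0.2366]
eef_rot: [-0.011, 0.75, -0.01, 0.661]
ft_force: [0.0, 0.2, -0.3]
width: 0.0869
t 74.08 pos [0.5604 0.0525 0.2366] F [ 0.   0.2 -0.3] w 0.0869
tilt deg 7.42 yaw err 0.21
to go tool cm [ 0.47 29.2   2.47]
```

View pics/s28.png

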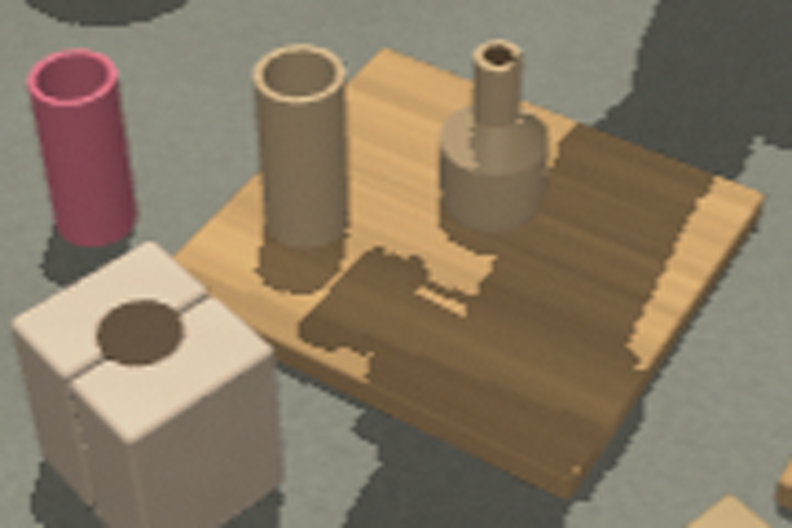

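View pics/d28.png

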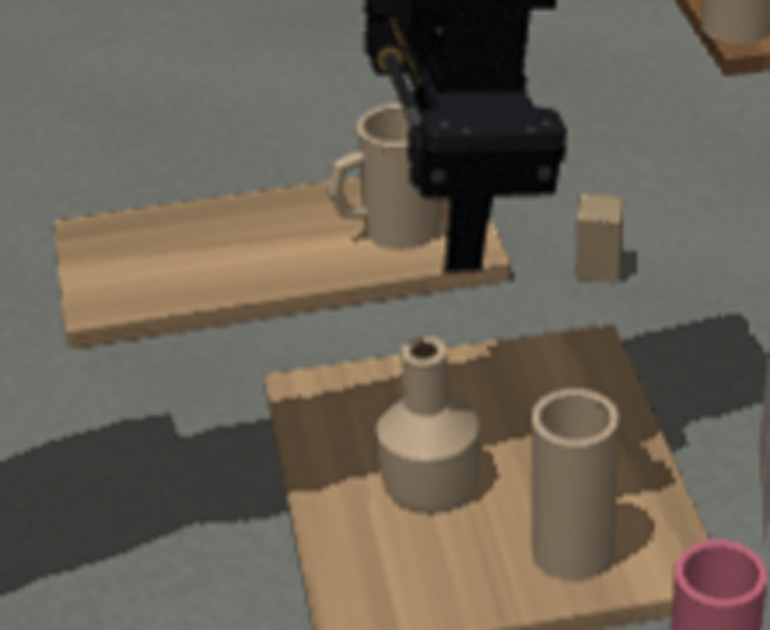

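The vase is upright in place (mouth at 497,55 versus 496,58 at the start). Now the mug.

```bash
python3 -m inch '[{"translation":[0,2,0.2],"spin":0},{"translation":[0,3.8,0.3],"spin":0},{"translation":[0,3.8,0.4],"spin":0},{"translation":[0,3.8,0.4],"spin":0},{"translation":[0,3.8,0.4],"spin":0},{"translation":[0,3.8,0.4],"spin":0},{"translation":[0,3.8,0.4],"spin":0},{"translation":[0,2.4,0.3],"spin":0},{"translation":[0,0,0],"spin":0},{"translation":[0,0,0],"spin":0}]'
python3 st.py .5832 .3443 .16
python3 -c "
from h import *
snap('wrist','w29.png')"
```

```text
time: 75.42
ee_pos: [0.5803, 0.3461, 0.2154]
eef_rot: [-0.014, 0.754, -0.007, 0.656]
ft_force: [0.5, -0.0, -0.7]
width: 0.0874
t 75.42 pos [0.5803 0.3461 0.2154] F [ 0.5 -0.  -0.7] w 0.0874
tilt deg 8.15 yaw err 0.65
to go tool cm [ 5.45 -0.02  1.05]
```

View pics/w29.png

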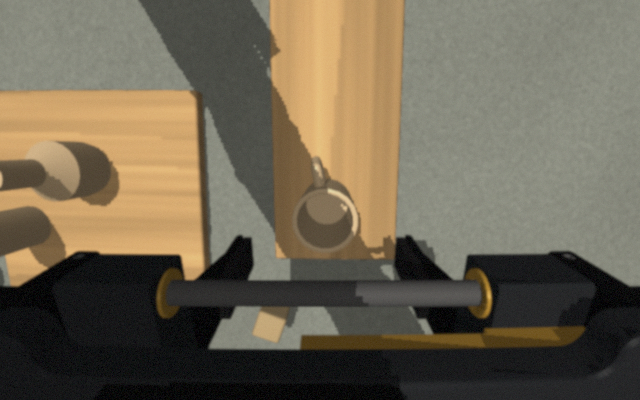

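```bash
python3 -m inch '[{"translation":[1.5,0,0.4],"spin":0.5},{"translation":[2,0,0.4],"spin":0},{"translation":[1.5,0,0.3],"spin":0},{"translation":[0,0,0],"spin":0},{"translation":[0,0,0],"spin":0}]'
python3 st.py .5832 .3443 .094
```

```text
time: 76.1
ee_pos: [0.5847, 0.3415, 0.1599]
eef_rot: [-0.01, 0.755, -0.013, 0.656]
ft_force: [-0.1, 0.0, 0.7]
width: 0.0869
t 76.1 pos [0.5847 0.3415 0.1599] F [-0.1  0.   0.7] w 0.0869
tilt deg 8.25 yaw err -0.1
to go tool cm [6.53 0.49 0.77]
```

```bash
python3 -m inch '[{"translation":[1.5,0.2,0.2],"spin":0},{"translation":[1.8,0.1,0.2],"spin":0},{"translation":[1.6,0,0.2],"spin":0},{"translation":[1,0,0.1],"spin":0},{"translation":[0,0,0],"spin":0},{"translation":[0,0,0],"spin":0}]'
python3 st.py .5832 .3443 .094
```

```text
time: 76.85
ee_pos: [0.5832, 0.343, 0.0963]
eef_rot: [-0.01, 0.755, -0.013, 0.656]
ft_force: [0.5, -0.7, 0.1]
width: 0.0867
t 76.85 pos [0.5832 0.343  0.0963] F [ 0.5 -0.7  0.1] w 0.0867
tilt deg 8.23 yaw err -0.07
to go tool cm [0.23 0.14 0.03]
```

```bash
python3 -m inch '[{"translation":[0.1,0,0],"spin":0},{"translation":[0,0,0],"spin":0},{"translation":[0,0,0],"spin":0},{"translation":[0,0,0],"spin":0},{"translation":[0,0,0],"spin":0},{"translation":[0,0,0],"spin":0},{"translation":[0,0,0],"spin":0}]' 1 20
python3 st.py
python3 -m inch '[{"translation":[-1,0,-0.1],"spin":0},{"translation":[-3,0,-0.3],"spin":0},{"translation":[-3,0,-0.3],"spin":0},{"translation":[-1,0,0],"spin":0},{"translation":[0,-1.5,0.3],"spin":0},{"translation":[0,-3,0.5],"spin":0},{"translation":[0,-3,0.5],"spin":0},{"translation":[0,-3,0.5],"spin":0},{"translation":[0,-3,0.5],"spin":0},{"translation":[0,-3,0.5],"spin":0},{"translation":[0,-2.5,0.5],"spin":0},{"translation":[0,-1,0],"spin":0},{"translation":[0,0,0],"spin":0},{"translation":[0,0,0],"spin":0}]'
python3 st.py .6155 .1328 .0963
```

```text
time: 77.72
ee_pos: [0.5838, 0.3434, 0.0968]
eef_rot: [-0.01, 0.754, -0.012, 0.657]
ft_force: [0.3, 0.7, -0.4]
width: 0.0595
t 77.72 pos [0.5838 0.3434 0.0968] F [ 0.3  0.7 -0.4] w 0.0595
tilt deg 8.1 yaw err -0.08
time: 79.47
ee_pos: [0.6166, 0.1288, 0.1704]
eef_rot: [-0.011, 0.759, -0.017, 0.651]
ft_force: [0.6, 0.7, -2.2]
width: 0.0593
t 79.47 pos [0.6166 0.1288 0.1704] F [ 0.6  0.7 -2.2] w 0.0593
tilt deg 9.09 yaw err -0.33
to go tool cm [7.32 0.7  1.02]
```

```bash
python3 -m inch '[{"translation":[1.2,0.3,0.3],"spin":-0.3},{"translation":[2,0.1,0.3],"spin":0},{"translation":[2,0,0.3],"spin":0},{"translation":[1.2,0,0.1],"spin":0},{"translation":[0.4,0,0],"spin":0},{"translation":[0,0,0],"spin":0},{"translation":[0,0,0],"spin":0}]'
python3 st.py .6155 .1328 .0968
python3 -m inch '[{"translation":[0.3,0,0],"spin":0},{"translation":[0.2,0,0],"spin":0},{"translation":[0,0,0],"spin":0}]'
python3 st.py .6155 .1328 .0968
```

```text
time: 80.35
ee_pos: [0.6148, 0.1339, 0.0968]
eef_rot: [-0.015, 0.76, -0.013, 0.65]
ft_force: [-0.7, -0.7, -2.3]
width: 0.0594
t 80.35 pos [0.6148 0.1339 0.0968] F [-0.7 -0.7 -2.3] w 0.0594
tilt deg 9.18 yaw err 0.29
to go tool cm [-0.01 -0.11  0.07]
time: 80.72
ee_pos: [0.6151, 0.134, 0.0968]
eef_rot: [-0.014, 0.759, -0.013, 0.651]
ft_force: [-0.3, -0.3, -2.3]
width: 0.0596
t 80.72 pos [0.6151 0.134  0.0968] F [-0.3 -0.3 -2.3] w 0.0596
tilt deg 8.97 yaw err 0.27
to go tool cm [ 0.   -0.12  0.04]
```

Contact is reached (the TCP stops descending). I press slightly so the mug stands flat, then release.

```bash
python3 -m inch '[{"translation":[0.3,0,0],"spin":0},{"translation":[0.3,0,0],"spin":0},{"translation":[0.2,0,0],"spin":0},{"translation":[0,0,0],"spin":0}]'
python3 st.py .6155 .1328 .0968
python3 -m inch '[{"translation":[0,0,0],"spin":0},{"translation":[0,0,0],"spin":0},{"translation":[0,0,0],"spin":0},{"translation":[0,0,0],"spin":0},{"translation":[0,0,0],"spin":0},{"translation":[0,0,0],"spin":0}]' 0 20
python3 -m inch '[{"translation":[-2,0,-0.2],"spin":0},{"translation":[-4,0,-0.5],"spin":0},{"translation":[-4,0,-0.5],"spin":0},{"translation":[-4,0,0],"spin":0},{"translation":[-2,0,0],"spin":0},{"translation":[0,4,-1],"spin":0},{"translation":[0,5,-1],"spin":0},{"translation":[0,5,-1],"spin":0},{"translation":[0,3,0],"spin":0},{"translation":[0,0,0],"spin":0},{"translation":[0,0,0],"spin":0}]'
python3 st.py
python3 -c "
from h import *
snap('side','d30.png')
snap('scene','s30.png',(230,150,410,270),4.4)
snap('scene','s31.png')"
```

```text
time: 81.22
ee_pos: [0.6159, 0.1339, 0.0964]
eef_rot: [-0.013, 0.757, -0.012, 0.653]
ft_force: [-0.1, 0.4, -1.9]
width: 0.0594
t 81.22 pos [0.6159 0.1339 0.0964] F [-0.1  0.4 -1.9] w 0.0594
tilt deg 8.64 yaw err 0.22
to go tool cm [-0.03 -0.11 -0.04]
time: 81.98
ee_pos: [0.6158, 0.134, 0.0954]
eef_rot: [-0.013, 0.757, -0.012, 0.653]
ft_force: [-0.3, -1.1, 0.3]
width: 0.0867
time: 83.35
ee_pos: [0.5983, 0.313, 0.2765]
eef_rot: [-0.01, 0.753, -0.012, 0.658]
ft_force: [-0.2, -0.5, -0.1]
width: 0.0867
t 83.35 pos [0.5983 0.313  0.2765] F [-0.2 -0.5 -0.1] w 0.0867
tilt deg 7.83 yaw err -0.0
```

View pics/s30.png

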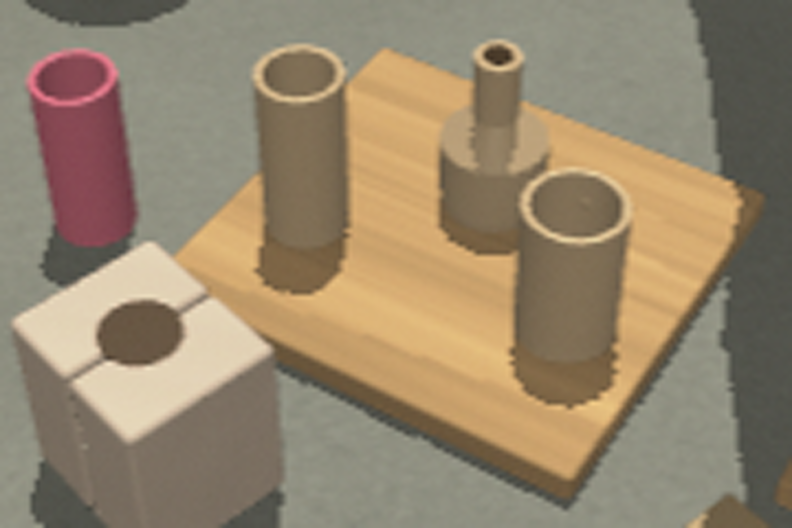

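View pics/d30.png

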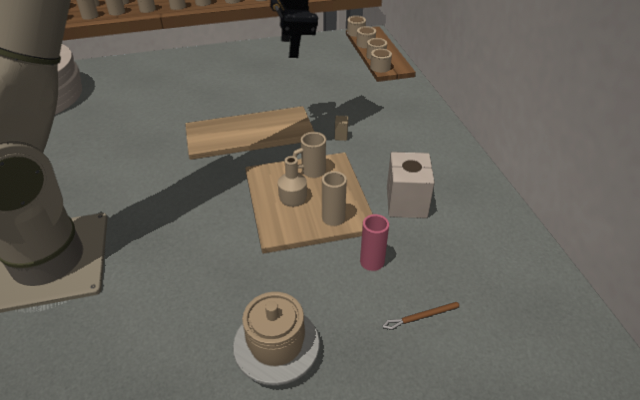

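View pics/s31.png

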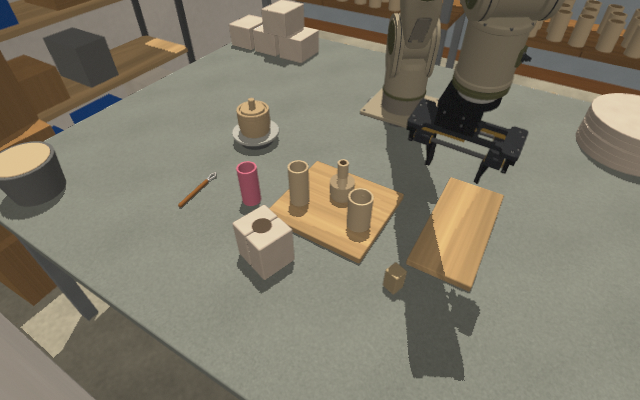

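The final pictures show the mug, beaker and vase upright, all within about 1 px (2–3 mm) of their first positions. The lid is seated and the bystanders are unmoved. I hand the job in.

```bash
python3 -c "
from bench import close_job
print(close_job())"
```

```text
the job is handed in; nothing more can be done
None
```

The job is handed in at about 83 s of the 144 s allowed: the lid sits in the jar's seat and all three pots are back at their places on the ware board. No verdict was reported.

- **Order of work:** I first stood the mug, vase and beaker on the side board. Then I let the lid down tilted into the jar's recess and levelled it. Last, I put the beaker, vase and mug back.
- **Tilted entry:** The lid went in with its +x edge low, at an estimated 0.12–0.15 rad while pressing on the jar at about 4–5 N.
- **Trouble on the way:** My first attempts to level the lid, dragging it in the grip and then pushing the knob, failed because the low edge had hooked in the jar's hole. I regrasped the knob, lifted the lid a few millimetres, centred it and lowered it level. The tool also drifted up to 9° off vertical over the run, but the pots still stood upright when set down.
- **Lid check:** The lid looks level in all three views, and its knob is within about 2–3 mm of the jar's axis.
- **Pots and bystanders:** In the last pictures the pots stand upright within about 2–3 mm of their starting spots. The mould, kiln post and trimming tool look unmoved, the gripper is open and nothing is being touched.
- **Less certain:** The lid's tilt was judged from image geometry only, and the cameras disagreed by up to about 5 mm early on.

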